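# Close the drill jig and pin it

## Task

Close the drill jig on the bench: swing its bush plate across the brass blank until the hole in the plate lies over the hole in the jig's lug, then take the longer of the two lock pins from the wooden block and push it through both holes until its collar sits fully home on the plate. Leave the short pin standing in the block and do not knock the rotary tool or the flux pot.

Things in the scene. Friction and masses are not known exactly. Their poses are not given: they have to be found in the camera images.
- jig: drill jig, fixed to the bench: grey foot 130 x 150 x 12 mm (x, y, z) and on it a grey bed 124 x 144 x 14 mm that leans 0.56 rad (32 degrees) to the jig's front. Origin: centre of the foot's underside; z up, -x the jig's front (low edge of the bed, turned roughly to the robot), y to its left. No part stands higher than 230 mm over the bench.
- bed_hole (a point): mouth centre of the hole in the lug, a steel block 34 x 34 x 26 mm on the left of the bed. Hole: round, 12 mm wide, 40 mm long, straight through lug and bed, over 20 mm free below. Frame of the bed: z is the hole's axis, square to the bed, pointing out (up and to the jig's front), x up the slope, y to the jig's left. The lug's flat top is z = 0.
- bush_plate (a joint): swing of the steel bush plate about its pivot on the right of the bed, rad. 0: closed, its hole exactly over the lug's. Positive: open, its free end swung up the slope. Goes from -0.25 to 1.2, no stop at 0. Stiff pivot: stays where it is left; about 1.6 N at the knob, plus 1 N against its weight, moves it.
- plate_pivot (a point): point on the pivot axis of the bush plate, level with the plate's upper face. Frame as of the plate: z is the pivot axis, square to the bed, y runs from the pivot along the plate to its hole and knob, x square to both, up the slope when closed.
- plate_hole (a point): centre of the upper mouth of the bush plate's hole, 110 mm from the pivot axis. Hole 12 mm wide through the 9 mm plate, which is 34 mm wide and slides 1 mm above the lug: this mouth lies 10 mm above the lug's top. Axes as plate_pivot. A drill bush, a collar 20 mm wide and 7 mm high, stands 58 mm off towards the pivot.
- plate_knob (a point): middle of the grip of the black hand knob at the bush plate's free end, 155 mm from the pivot axis, 45 mm beyond the hole. The knob is a round upright grip, 22 mm across, 31 mm long, its axis square to the plate; this point is 21 mm above the plate's upper face and 15 mm below the knob's top. Axes as plate_pivot.
- pin_block: hardwood block 52 x 130 x 40 mm (x, y, z), fixed to the bench, two round holes 11.5 mm wide and 28 mm deep in its top, 40 mm either side of the middle along y. A pin stands loosely in each; which is in which varies. Origin: centre of the underside.
- long_pin: longer steel lock pin, loose, 0.09 kg, 102 mm long: shank 10 mm thick, 60 mm long, nose tapered over 8 mm to 4 mm; collar 25 mm wide, 5 mm thick; ribbed grip 20 mm across, 37 mm long. Origin: tip of the nose; z along the axis to the grip (collar's underside z = 60 mm, top 102 mm). In the block its tip is 12 mm over the bench; it stands 24 mm taller than the short one.
- long_pin_grip (a point): point on the long pin's axis, in the grip, 86 mm from the tip and 16 mm below the grip's top. Axes as long_pin.
- short_pin: the shorter steel lock pin, loose, not to be used: the same collar and grip but a shank of only 36 mm. Origin and axes as for the long pin.
- rotary_tool: black battery rotary tool 40 x 199 x 42 mm lying on the bench to the right. Origin: centre of its underside.
- flux_pot: small pot with a black screw lid, 51 mm wide, 46 mm high, on the bench between the jig and the block. Origin: centre of its underside.

How it is judged (in metres and radians):
On the way, in this order (a step that is already met when the one before it is completed fails the run):
1. the bush plate is swung closed, its hole over the lug's hole to within 5 mm (value of joint bush_plate between -0.045 and 0.045 rad), for 0.2 s.
2. the long pin has gone 25 mm into the lug's hole through the plate (z of long_pin in the frame of bed_hole below -0.025 m and x of long_pin in the frame of bed_hole between -0.006 and 0.006 m and y of long_pin in the frame of bed_hole between -0.006 and 0.006 m), for 0.1 s.
At the end, for the whole second after the job is handed in: Bush plate closed (within 0.035 rad); the long pin through plate and lug along the holes' axis, nose at least 47 mm below the lug's top (50 mm is fully home: collar within 3 mm of the plate), released and at rest; the short pin still stands in its hole in the block (value of joint bush_plate between -0.035 and 0.035 rad and z of long_pin in the frame of bed_hole below -0.047 m and x of long_pin in the frame of bed_hole between -0.006 and 0.006 m and y of long_pin in the frame of bed_hole between -0.006 and 0.006 m and angle between the z axis of long_pin and the z axis of bed_hole, either way round below 0.12 rad and linear speed of long_pin below 0.02 m/s and z of short_pin in the frame of pin_block below 0.018 m and angle between short_pin's own z axis and vertical below 0.3 rad); the robot touches nothing.
It fails at once if the short pin is pulled from the block (lifted by more than 20 mm) (z of short_pin in the frame of pin_block above 0.032 m).
It fails at once if the rotary tool is knocked (moved by more than 30 mm) (distance of rotary_tool from where it was at the start of the episode above 0.03 m).
It fails at once if the flux pot is knocked (moved by more than 30 mm) (distance of flux_pot from where it was at the start of the episode above 0.03 m).
It also fails if it takes over 54 s, if anything falls off the work surface, if the arm or the gripper's body presses on something with over 40 N, if the wrist force passes 120 N, or if a joint passes its speed limit or range.

## Robot

A 6-joint arm with a two-finger parallel gripper is mounted at the origin on a cart in front of the work surface, level with it; the furniture and walls round the work are solid. World frame = base frame: x ahead of the robot, y to its left, z up, the work surface at z = 0. Lengths are in m, angles in degrees, forces in N, time in s.
With the tool pointing down it reaches from about 0.4 to 0.825 m from the base axis. Payload 7 kg.
Tool frame: the origin (TCP) lies midway between the tips of the shut fingers; the grasp point (between the pads) lies 19 mm behind it (ctrl.grasp_offset is the distance from the TCP to the grasp point, in m); z points along the fingers, x is the direction in which the jaws open and shut, and the axes are right-handed (so a half turn about z gives the same grasp; the last joint's range is limited). The gripper opens to 88 mm and grips with 3 to 60 N. Pads are 19 mm wide; open, the fingers measure 130 mm over their backs; the gripper's body (78 mm by 193 mm) begins 47 mm behind the grasp point.
Start: joints at [86.923, 20.546, 0.682, 0, -70.136, -16.507], TCP at [0.226, 0.636, 0.227] pointing down, gripper open.
Joint ranges: [-176.03, 176.03], [-82.01, 121.73], [-58.28, 71.71], [-173.87, 95.51], [-174.79, -0.11], [-173.66, 173.66]. Speed limits (degrees/s): [136.94, 136.94, 172.46, 180, 180, 180].

## Interface

Orientations are given as [roll, pitch, yaw] about the fixed x, y, z axes, in that order (R = Rz(yaw) Ry(pitch) Rx(roll)).
In Python, from plant import sensors, snapshot, order, ctrl gives the robot as it stands.
- The arm moves only by the tool send_rows, never from a script. Its argument "commands" is a list of rows, each a list of 3 entries, a list of its own where there are three numbers: the closure, from 0 (fully open) to 1 (shut), then the shift along the world's x, y, z in units of 0.25 m (1.0 is 0.25 m), then the turn, a rotation vector about the world's x, y, z in units of 360 degrees (1.0 is 360 degrees). In form: [[hand, [x, y, z], [ax, ay, az]], ...]. A call has 1 to 12 rows; each row shifts and turns the pose as measured when the row begins; what a row does not reach is not made up. A row lasts 1/10 s, in which the tool goes at most 50 mm and 8.59 degrees, less where a joint would pass 70% of its speed; a pose out of reach is approached as far as the arm can. A call with a number of a shift or a turn outside -1 to 1 is refused whole. A call with a gripper value outside its range is refused whole. The fingers move at their own pace and stop on an object; the grip force is fixed at half the most. Time passes only in rows, so rows that do not move let the fingers close. It gives the time, the measured TCP pose, the force and the opening at its end, in the units of the state.
- sensors.get_obs(): the state, without advancing time (a new reading comes with each control period).
- snapshot(name): name is "scene" or "top" or "wrist"; returns a dict with "color" (480x640x3 uint8, blue, green, red), "z_map" (480x640 float32, m along the optical axis (not along the pixel's ray), 0 where there is no reading), "mtx" (3x3 intrinsics, pixels), "xyz" and "attitude" of the camera in the world. Camera axes: x right, y down, z forward; pixel columns grow to the right and rows downward; lengths in m; the calibration is good to about 2 mm. A picture is of the moment at which its call begins.
- order.close_job(): hands the job in, once; it reports no verdict.
The state is a dict: "clock": time; "joint_pos": joint angles; "qvel": joint speeds; "tau": joint torques, N m; "tool_pos": TCP position; "orientation": TCP orientation; "force": force on the tool from outside, world axes, zero at the start; "moment": the same for the moment, N m; "opening": finger opening in m.
Only numpy, scipy, OpenCV 4.12 (cv2) and the standard library are available. Lean on these libraries where they do the work, as an engineer would, in place of code of your own. Each camera call takes 0.05 s, during which the arm holds its last target.

## Working session

There is one attempt and no reset: what is moved stays moved. The work goes in short steps, Python scripts to look and compute and a tool call to move; the robot and the scene stay as the last step left them, time stands still between calls to the robot, and variables do not carry over. Pictures are saved under pics/ and viewed, and the job is handed in when it is done.

Besides the shell and the picture viewer there is one more tool, called after "Emit:" by a JSON object that holds its "fn" and its "kwargs". send_rows: Moves the arm, as the interface text tells. Its arguments: {"type":"object","properties":{"commands":{"type":"array","items":{"type":"array"}}},"required":["commands"]}

```bash
mkdir -p pics
cat > h.py <<'E'
import numpy as np,cv2
from plant import sensors,snapshot,order,ctrl
from scipy.spatial.transform import Rotation as R
def rot(a):
    a=np.array(a,float)
    if a.shape==(3,3): return a
    if a.size==4: return R.from_quat(a).as_matrix()
    return R.from_euler('xyz',a,degrees=True).as_matrix()
def cloud(s):
    z=s['z_map'];K=s['mtx'];v,u=np.mgrid[:z.shape[0],:z.shape[1]]
    P=np.dstack([(u-K[0,2])/K[0,0]*z,(v-K[1,2])/K[1,1]*z,z])
    return P@rot(s['attitude']).T+np.array(s['xyz'])
def proj(s,p):
    q=rot(s['attitude']).T@(np.array(p)-s['xyz']); w=s['mtx']@q; return w[:2]/w[2]
E
python3 - <<'E'
from h import *
print(sensors.get_obs())
for n in ['scene','top','wrist']:
    s=snapshot(n); print(n,s['xyz'],s['attitude'],s['mtx']); cv2.imwrite(f'pics/{n}0.png',s['color'])
    np.savez(f'{n}0.npz',**s)
E
```

```text
{'clock': 0.0, 'joint_pos': array([ 8.69255907e+01,  2.05894421e+01,  6.34342476e-01, -2.06783696e-02,
       -7.01343875e+01, -1.65068082e+01]), 'qvel': array([-0.01590898, -0.04303247,  0.03922825,  0.04045819, -0.0582322 ,
        0.02132509]), 'tau': array([ 1.22572428e-04, -5.82719564e+01,  2.93043441e+01,  6.99671432e+00,
        6.76073789e-03, -1.74824168e-04]), 'tool_pos': array([0.22608099, 0.63550503, 0.22564773]), 'orientation': array([-1.79993210e+02, -9.13227350e-02, -1.09588265e+02]), 'force': array([-0.79604638, -0.56887246, -0.11482501]), 'moment': array([-0.03929469,  0.00952823,  0.02916062]), 'opening': 0.088094479563518}
scene [-0.16185013 -0.88624689  0.73954431] [-123.39455191    0.82511029  -45.23632557] [[549.0793518    0.         306.87572793]
 [  0.         549.0793518  239.00508505]
 [  0.           0.           1.        ]]
top [ 0.2239648  -0.17006955  1.53414314] [-1.69443713e+02  1.36604729e-01 -8.96600957e+01] [[591.79259867   0.         321.5108607 ]
 [  0.         591.79259867 240.61923148]
 [  0.           0.           1.        ]]
wrist [0.30610665 0.60666994 0.38464913] [ 1.61948585e+02 -1.21310113e-01 -1.09490430e+02] [[364.65659932   0.         324.33620443]
 [  0.         364.65659932 238.48871703]
 [  0.           0.           1.        ]]
```

View pics/scene0.png

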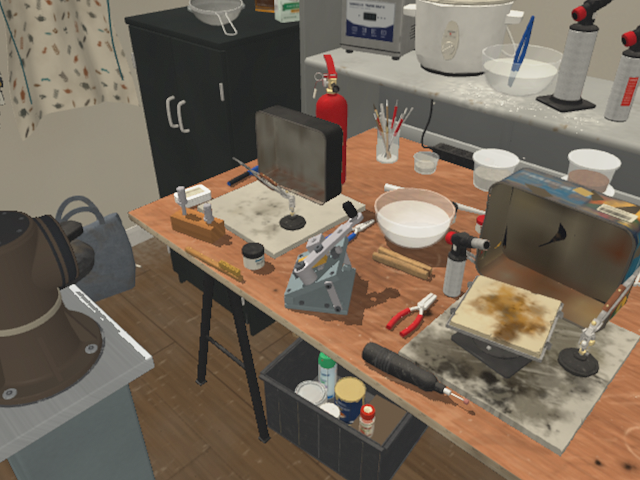

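View pics/top0.png

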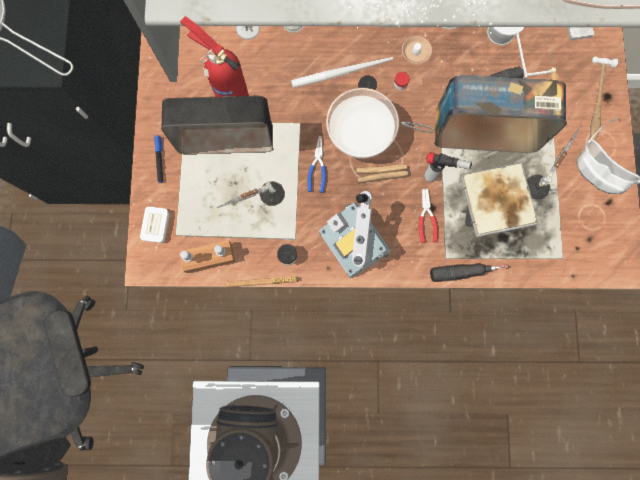

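View pics/wrist0.png

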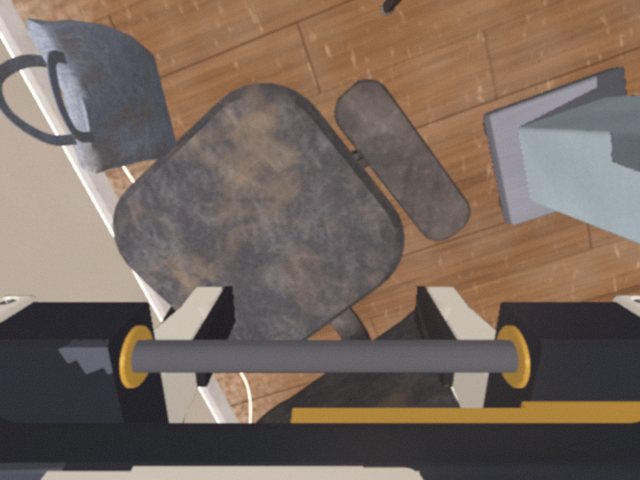

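The scene picture shows the jig (320,265), pin block (198,222), pot (253,256) and rotary tool (405,370). In the top view the jig is at (353,238) with its plate swung open, the block at (207,254) and the pot at (287,254). Next I'll enlarge crops of these.

Run:
```python
import numpy as np,cv2
from h import *
s=dict(np.load('scene0.npz'));t=dict(np.load('top0.npz'))
a=cv2.resize(s['color'][190:320,270:370],None,fx=6,fy=6,interpolation=cv2.INTER_CUBIC)[:,:];a=cv2.resize(a,(450,585))
cv2.imwrite('pics/s1.png',cv2.resize(s['color'][190:320,265:375],(508,600),interpolation=cv2.INTER_CUBIC))
cv2.imwrite('pics/s2.png',cv2.resize(s['color'][170:280,160:280],(654,600),interpolation=cv2.INTER_CUBIC))
cv2.imwrite('pics/t1.png',cv2.resize(t['color'][180:285,310:400],(514,600),interpolation=cv2.INTER_CUBIC))
cv2.imwrite('pics/t2.png',cv2.resize(t['color'][220:290,165:305],(800,400),interpolation=cv2.INTER_CUBIC))
```

```text
(no output)
```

View pics/s1.png

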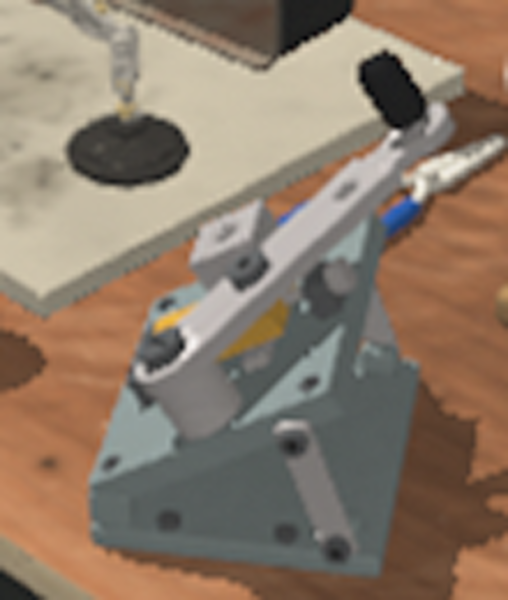

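View pics/s2.png

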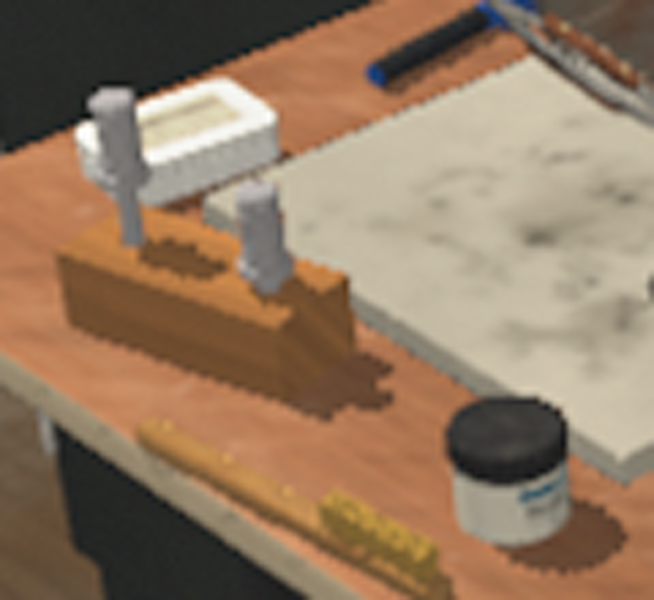

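View pics/t1.png

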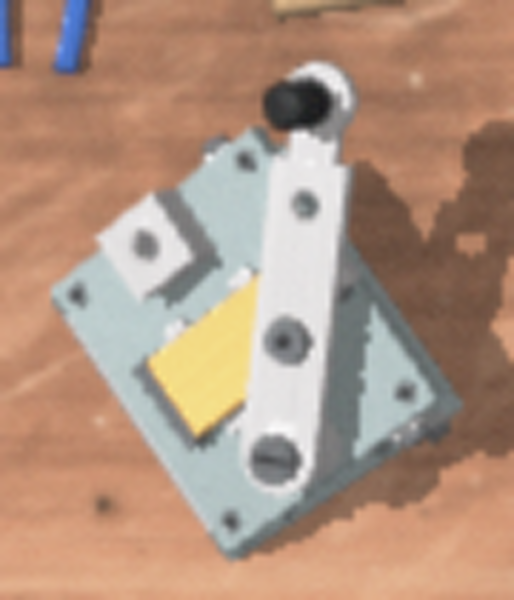

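View pics/t2.png

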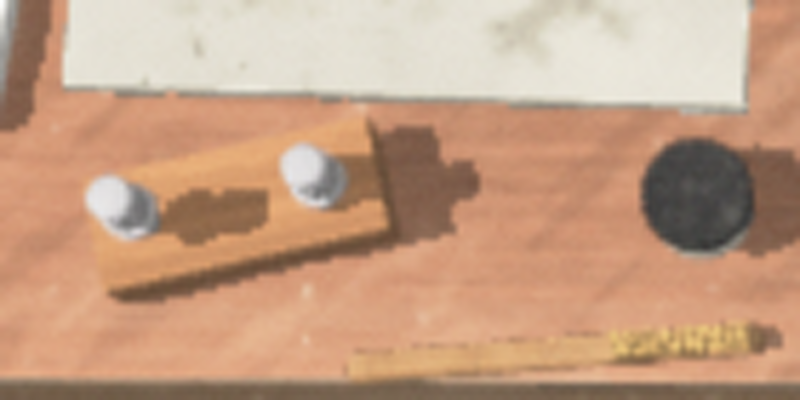

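Run:
```python
from h import *
for n in ['top','scene']:
    s=dict(np.load(n+'0.npz'));P=cloud(s)
    if n=='top':
        f=lambda a,b:(310+a/5.711,180+b/5.714)
        L={'lug':f(146,244),'piv':f(275,457),'bush':f(288,340),'ph':f(305,204),'knob':f(297,103),'bed1':f(230,510),'bedTL':f(245,150),'bedL':f(90,285),'bedR':f(400,380)}
        g=lambda a,b:(165+a/5.714,220+b/5.714)
        L.update(pinL=g(107,195),pinR=g(302,163),pot=g(697,195),block=g(240,250),rot=(455,271),bench=(200,275))
    else:
        f=lambda a,b:(265+a/4.618,190+b/4.615)
        L={'lug':f(228,235),'piv':f(165,345),'bush':f(247,265),'ph':f(347,190),'knobtop':f(380,70),'knobbase':f(408,120)}
        g=lambda a,b:(160+a/5.45,170+b/5.4545)
        L.update(longtop=g(112,98),shorttop=g(258,190),longb=g(132,243),pot=g(507,430))
    for k,(u,v) in L.items():
        ui,vi=int(u+.5),int(v+.5)
        print(n,k,np.round((u,v),1),np.median(P[vi-1:vi+2,ui-1:ui+2].reshape(-1,3),axis=0).round(4))
    # bed plane ransac
    if n=='top':
        A,B=P,None
        roi=P[195:278,318:392].reshape(-1,3); col=s['color'][195:278,318:392].reshape(-1,3)
        roi=roi[(roi[:,2]>0.02)&(roi[:,2]<.3)]
        rng=np.random.default_rng(0);best=0
        for _ in range(3000):
            q=roi[rng.choice(len(roi),3,False)];nn=np.cross(q[1]-q[0],q[2]-q[0]);l=np.linalg.norm(nn)
            if l<1e-5: continue
            nn/=l; nn*=np.sign(nn[2]); 
            if nn[2]<.6: continue
            m=abs((roi-q[0])@nn)<.002
            if m.sum()>best:best=m.sum();bm=m
        q=roi[bm];c=q.mean(0);nn=np.linalg.svd(q-c)[2][2];nn*=np.sign(nn[2])
        print('plane',nn,c,best,len(roi),'tilt',np.degrees(np.arccos(nn[2])),'frontdir',np.degrees(np.arctan2(nn[1],nn[0])))
        d=(roi-c)@nn
        print(np.histogram(d,bins=np.arange(-.03,.1,.005)))
```

```text
top lug [335.6 222.7] [ 0.542  -0.2013  0.0712]
top piv [358.2 260. ] [ 0.4429 -0.2545  0.1022]
top bush [360.4 239.5] [ 0.4884 -0.2583  0.1227]
top ph [363.4 215.7] [ 0.5547 -0.268   0.0966]
top knob [362. 198.] [ 0.5773 -0.2598  0.1892]
top bed1 [350.3 269.3] [ 0.4291 -0.2377  0.0405]
top bedTL [352.9 206.3] [ 0.5794 -0.2432  0.0973]
top bedL [325.8 229.9] [ 0.5301 -0.1763  0.042 ]
top bedR [380.  246.5] [ 0.4772 -0.3093  0.0951]
top pinL [183.7 254.1] [0.4534 0.1688 0.1154]
top pinR [217.9 248.5] [0.4705 0.0912 0.0903]
top pot [287.  254.1] [ 0.4662 -0.0773  0.0456]
top block [207.  263.8] [0.4405 0.1261 0.042 ]
top rot [455 271] [ 0.4255 -0.5044  0.0423]
top bench [200 275] [ 0.4169  0.1519 -0.0005]
plane [-0.28186324  0.45459975  0.8449214 ] [ 0.49936676 -0.23960713  0.06500089] 625 3074 tilt 32.33648421208174 frontdir 121.79995035832069
(array([  4,   3,  12,  39, 164, 610, 573,  98, 123, 208, 135, 140, 346,
       401,  98,  20,   8,   6,   5,  21,  30,  11,   2,   0,   0]), array([-3.0000000e-02, -2.5000000e-02, -2.0000000e-02, -1.5000000e-02,
       -1.0000000e-02, -5.000000
[... 174 characters left out ...]
0e-02,
        5.0000000e-02,  5.5000000e-02,  6.0000000e-02,  6.5000000e-02,
        7.0000000e-02,  7.5000000e-02,  8.0000000e-02,  8.5000000e-02,
        9.0000000e-02,  9.5000000e-02]))
scene lug [314.4 240.9] [ 0.5419 -0.1969  0.086 ]
scene piv [300.7 264.8] [ 0.4403 -0.2601  0.1068]
scene bush [318.5 247.4] [ 0.4904 -0.2581  0.1233]
scene ph [340.1 231.2] [ 0.5513 -0.2615  0.1339]
scene knobtop [347.3 205.2] [ 0.5741 -0.2588  0.1859]
scene knobbase [353.3 216. ] [ 0.5794 -0.2715  0.1626]
scene longtop [180.6 188. ] [0.4541 0.1672 0.1136]
scene shorttop [207.3 204.8] [0.4718 0.0919 0.09  ]
scene longb [184.2 214.6] [0.4501 0.1645 0.0411]
scene pot [253.  248.8] [ 0.4673 -0.0753  0.0439]
```

```bash
cat > fit.py <<'E'
from h import *
from scipy.optimize import least_squares
def axes(psi):
    x=np.array([np.cos(psi),np.sin(psi),0]);up=np.array([0,0,1.]);y=np.cross(up,x)
    xb=np.cos(.56)*x+np.sin(.56)*up; zb=-np.sin(.56)*x+np.cos(.56)*up
    return xb,y,zb
def pts(p):
    L=p[:3];x,y,z=axes(p[3]);q=p[4]
    P=L+.01*z-.11*y;d=np.cos(q)*y+np.sin(q)*x
    return dict(lug=L,piv=P,bush=P+.052*d+.007*z,ph=P+.11*d,knob=P+.155*d+.021*z,knobtop=P+.155*d+.036*z,knobbase=P+.155*d+.0055*z)
def fit(views,p0):
    def r(p):
        m=pts(p);o=[]
        for s,L in views:
            for k,uv in L.items(): o.append((proj(s,m[k])-uv)/(2 if k.startswith('knob') or k=='piv' else 1))
        return np.concatenate(o)
    return least_squares(r,p0,loss='soft_l1'),r
E
python3 - <<'E'
from fit import *
t=dict(np.load('top0.npz'));s=dict(np.load('scene0.npz'))
f=lambda a,b:np.array((310+a/5.711-.4,180+b/5.714-.4))
T={'lug':f(146,244),'piv':f(275,457),'bush':f(288,340),'ph':f(305,204),'knobtop':f(283,103)}
f=lambda a,b:np.array((265+a/4.618-.4,190+b/4.615-.4))
S={'lug':f(228,235),'piv':f(163,348),'bush':f(247,265),'ph':f(347,190),'knobtop':f(378,66),'knobbase':f(410,125)}
for v in ([(t,T)],[(s,S)],[(t,T),(s,S)]):
    o,r=fit(v,[.54,-.2,.086,-1,.6]);print(o.x.round(4),np.degrees(o.x[3:]).round(2));print(r(o.x).round(2))
for k,v in pts(o.x).items():print(k,v.round(4))
print(np.array(axes(o.x[3])).round(3))
print(ctrl.grasp_offset)
# wrist cam in tool
b=sensors.get_obs();w=dict(np.load('wrist0.npz'));Rt=rot(b['orientation']);print(Rt.T@(w['xyz']-b['tool_pos']),(Rt.T@rot(w['attitude'])).round(3))
E
```

```text
[ 0.5381 -0.1988  0.0964 -0.9808  0.7649] [-56.19  43.82]
[ 0.05  0.11  0.36 -0.01 -0.47  0.02  0.17 -0.13  0.07  0.02]
[ 0.5528 -0.1859  0.077  -0.9909  0.7906] [-56.77  45.3 ]
[ 0.   -0.45  0.56  0.48 -0.32 -0.22  0.01  0.61 -0.07  0.17  0.17 -0.5 ]
[ 0.5398 -0.199   0.0888 -0.9867  0.7674] [-56.54  43.97]
[ 0.04  0.08  0.18 -0.05 -0.68  0.05  0.14  0.06  0.12  0.15  0.12 -0.32
  0.61  0.82 -0.23 -0.04  0.1   0.38 -0.13 -0.21  0.17 -0.78]
lug [ 0.5398 -0.199   0.0888]
piv [ 0.4451 -0.2552  0.0973]
bush [ 0.4912 -0.257   0.1224]
ph [ 0.5468 -0.2655  0.1379]
knob [ 0.5823 -0.2604  0.1723]
knobtop [ 0.5779 -0.2538  0.185 ]
knobbase [ 0.5868 -0.2673  0.1591]
[[ 0.467 -0.707  0.531]
 [ 0.834  0.551 -0.   ]
 [-0.293  0.443  0.847]]
0.0188
[ 0.00064787 -0.08504428 -0.15879295] [[ 1.     0.001  0.001]
 [-0.002  0.951  0.31 ]
 [-0.001 -0.31   0.951]]
```

```bash
cat > plan.py <<'E'
from h import *
from scipy.spatial.transform import Slerp
def plan(wps,hand,p=None,Rc=None):
    """wps: list of (tcp, Rmat, nrows)"""
    o=sensors.get_obs(); p=np.array(o['tool_pos']) if p is None else p; Rc=rot(o['orientation']) if Rc is None else Rc
    rows=[]
    for tp,tR,n in wps:
        tp=np.array(tp);rv=R.from_matrix(tR@Rc.T).as_rotvec()/2/np.pi; d=(tp-p)/.25
        print('dist %.3f ang %.1f n %d'%(np.linalg.norm(tp-p),np.linalg.norm(rv)*360,n))
        rows+=[[hand,[round(float(v),4) for v in d/n],[round(float(v),4) for v in rv/n]]]*n
        p=tp;Rc=tR
    for r in rows: print(str(r).replace(' ',''),end=',')
    print()
    return p,Rc
def tool(z,x):
    z=np.array(z)/np.linalg.norm(z);x=np.array(x)-np.dot(x,z)*z;x/=np.linalg.norm(x);return np.column_stack([x,np.cross(z,x),z])
E
python3 - <<'E'
from plan import *; from fit import *
print([a for a in dir(ctrl) if a[0]!='_'])
p=[.5398,-.199,.0888,-.9867,.7674]
m=pts(p);x,y,z=axes(p[3]);q=p[4];t=np.cos(q)*x-np.sin(q)*y
Rh=tool(-z,-t);print(R.from_matrix(Rh).as_euler('xyz',degrees=True))
H=m['knob']+.10*z;print(H)
o=sensors.get_obs();R0=rot(o['orientation'])
Rm=Slerp([0,1],R.from_matrix(np.array([R0,Rh])))([.0])[0].as_matrix()
Rd=tool([0,0,-1],[np.cos(np.radians(180)),np.sin(np.radians(180)),0])
plan([([.30,.55,.33],R.from_euler('z',20,degrees=True).as_matrix()@R0,3)],0)
plan([([.42,.30,.38],Rd,12),([.53,-.1,.36],Rh,16),(H,Rh,5)],0.5,np.array(o['tool_pos']),R0)
E
```

```text
['PlanningError', 'grasp_offset']
[156.47795528  22.47649389  74.75959542]
[ 0.55300336 -0.2161514   0.25695205]
dist 0.154 ang 20.0 n 3
[0,[0.0985,-0.1141,0.1389],[0.0,0.0,0.0185]],[0,[0.0985,-0.1141,0.1389],[0.0,0.0,0.0185]],[0,[0.0985,-0.1141,0.1389],[0.0,0.0,0.0185]],
dist 0.417 ang 70.4 n 12
dist 0.415 ang 104.2 n 16
dist 0.157 ang 0.0 n 5
[0.5,[0.0646,-0.1119,0.0514],[0.0,-0.0,-0.0163]],[0.5,[0.0646,-0.1119,0.0514],[0.0,-0.0,-0.0163]],[0.5,[0.0646,-0.1119,0.0514],[0.0,-0.0,-0.0163]],[0.5,[0.0646,-0.1119,0.0514],[0.0,-0.0,-0.0163]],[0.5,[0.0646,-0.1119,0.0514],[0.0,-0.0,-0.0163]],[0.5,[0.0646,-0.1119,0.0514],[0.0,-0.0,-0.0163]],[0.5,[0.0646,-0.1119,0.0514],[0.0,-0.0,-0.0163]],[0.5,[0.0646,-0.1119,0.0514],[0.0,-0.0,-0.0163]],[0.5,[0.0646,-0.1119,0.0514],[0.0,-0.0,-0.0163]],[0.5,[0.0646,-0.1119,0.0514],[0.0,-0.0,-0.0163]],[0.5,[0.0646,-0.1119,0.0514],[0.0,-0.0,-0.0163]],[0.5,[0.0646,-0.1119,0.0514],[0.0,-0.0,-0.0163]],[0.5,[0.0275,-0.1,-0.005],[-0.0007,-0.0063,-0.0169]],[0.5,[0.0275,-0.1,-0.005],[-0.0007,-0.0063,-0.0169]],[0.5,[0.0275,-0.1,-0.005],[-0.0007,-0.0063,-0.0169]],[0.5,[
[... 208 characters left out ...]
.5,[0.0275,-0.1,-0.005],[-0.0007,-0.0063,-0.0169]],[0.5,[0.0275,-0.1,-0.005],[-0.0007,-0.0063,-0.0169]],[0.5,[0.0275,-0.1,-0.005],[-0.0007,-0.0063,-0.0169]],[0.5,[0.0275,-0.1,-0.005],[-0.0007,-0.0063,-0.0169]],[0.5,[0.0275,-0.1,-0.005],[-0.0007,-0.0063,-0.0169]],[0.5,[0.0275,-0.1,-0.005],[-0.0007,-0.0063,-0.0169]],[0.5,[0.0275,-0.1,-0.005],[-0.0007,-0.0063,-0.0169]],[0.5,[0.0275,-0.1,-0.005],[-0.0007,-0.0063,-0.0169]],[0.5,[0.0275,-0.1,-0.005],[-0.0007,-0.0063,-0.0169]],[0.5,[0.0184,-0.0929,-0.0824],[0.0,0.0,0.0]],[0.5,[0.0184,-0.0929,-0.0824],[0.0,0.0,0.0]],[0.5,[0.0184,-0.0929,-0.0824],[0.0,0.0,0.0]],[0.5,[0.0184,-0.0929,-0.0824],[0.0,0.0,0.0]],[0.5,[0.0184,-0.0929,-0.0824],[0.0,0.0,0.0]],
```

Emit:
{"fn": "send_rows", "kwargs": {"commands": [[0, [0.065, -0.112, 0.052], [0, 0, -0.0163]], [0, [0.065, -0.112, 0.052], [0, 0, -0.0163]], [0, [0.065, -0.112, 0.052], [0, 0, -0.0163]], [0, [0.065, -0.112, 0.052], [0, 0, -0.0163]], [0, [0.065, -0.112, 0.052], [0, 0, -0.0163]], [0, [0.065, -0.112, 0.052], [0, 0, -0.0163]], [0, [0.065, -0.112, 0.052], [0, 0, -0.0163]], [0, [0.065, -0.112, 0.052], [0, 0, -0.0163]], [0, [0.065, -0.112, 0.052], [0, 0, -0.0163]], [0, [0.065, -0.112, 0.052], [0, 0, -0.0163]], [0, [0.065, -0.112, 0.052], [0, 0, -0.0163]], [0, [0.065, -0.112, 0.052], [0, 0, -0.0163]]]}}

```text
clock: 1.35
tool_pos: [0.4227, 0.2859, 0.3804]
orientation: [-179.8, -0.7, 177.5]
force: [0.9, -0.1, 0.4]
opening: 0.0877
```

Emit:
{"fn": "send_rows", "kwargs": {"commands": [[0, [0.033, -0.12, -0.005], [-0.0008, -0.0075, -0.021]], [0, [0.033, -0.12, -0.005], [-0.0008, -0.0075, -0.021]], [0, [0.033, -0.12, -0.005], [-0.0008, -0.0075, -0.021]], [0, [0.033, -0.12, -0.005], [-0.0008, -0.0075, -0.021]], [0, [0.033, -0.12, -0.005], [-0.0008, -0.0075, -0.021]], [0, [0.033, -0.12, -0.005], [-0.0008, -0.0075, -0.021]], [0, [0.033, -0.12, -0.005], [-0.0008, -0.0075, -0.021]], [0, [0.033, -0.12, -0.005], [-0.0008, -0.0075, -0.021]], [0, [0.033, -0.12, -0.005], [-0.0008, -0.0075, -0.021]], [0, [0.033, -0.12, -0.005], [-0.0008, -0.0075, -0.021]], [0, [0.033, -0.12, -0.005], [-0.0008, -0.0075, -0.021]], [0, [0.033, -0.12, -0.005], [-0.0008, -0.0075, -0.021]]]}}

```text
clock: 2.55
tool_pos: [0.5239, -0.0906, 0.3676]
orientation: [157.5, 19.9, 76.6]
force: [-0.1, 0.5, -0.6]
opening: 0.0879
```

Run:
```python
from plan import *; from fit import *
p=[.5398,-.199,.0888,-.9867,.7674]
m=pts(p);x,y,z=axes(p[3]);q=p[4];t=np.cos(q)*x-np.sin(q)*y
Rh=tool(-z,-t)
print(sensors.get_obs()['joint_pos'])
plan([(m['knob']+.10*z,Rh,4)],0)
s=snapshot('wrist');cv2.imwrite('pics/w1.png',s['color'])
```

```text
[  31.00509483   -7.86611439  -32.43325515   32.64179153  -65.81769801
 -144.20162646]
dist 0.170 ang 3.1 n 4
[0,[0.0291,-0.1256,-0.1106],[-0.0019,-0.0002,-0.001]],[0,[0.0291,-0.1256,-0.1106],[-0.0019,-0.0002,-0.001]],[0,[0.0291,-0.1256,-0.1106],[-0.0019,-0.0002,-0.001]],[0,[0.0291,-0.1256,-0.1106],[-0.0019,-0.0002,-0.001]],
```

View pics/w1.png

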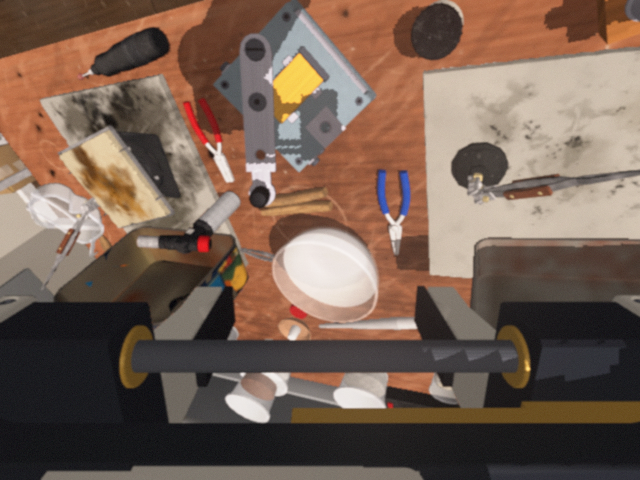

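Emit:
{"fn": "send_rows", "kwargs": {"commands": [[0, [0.029, -0.125, -0.11], [-0.0019, -0.0002, -0.001]], [0, [0.029, -0.125, -0.11], [-0.0019, -0.0002, -0.001]], [0, [0.029, -0.125, -0.11], [-0.0019, -0.0002, -0.001]], [0, [0.029, -0.125, -0.11], [-0.0019, -0.0002, -0.001]], [0, [0, 0, 0], [0, 0, 0]]]}}

```text
clock: 3.1
tool_pos: [0.5528, -0.2219, 0.2521]
orientation: [156.4, 22.4, 74.2]
force: [-0.5, 0.0, 0.5]
opening: 0.0876
```

Run:
```python
from fit import *
o=sensors.get_obs();print(o['joint_pos'],o['tool_pos'],o['force'])
s=snapshot('wrist');np.savez('w2.npz',**s);im=s['color'].copy()
p=[.5398,-.199,.0888,-.9867,.7674]
for k,v in pts(p).items():
    u=proj(s,v);print(k,u.round(1))
cv2.imwrite('pics/w2.png',im)
```

```text
[ 1.00675370e+01 -5.76939555e-02 -4.50351880e+01  4.72366438e+01
 -4.17619244e+01 -1.46375942e+02] [ 0.55279955 -0.22186338  0.25207238] [-0.45810904  0.04144776  0.46174281]
lug [432.  132.5]
piv [329.4   7.6]
bush [329.7  92.5]
ph [329.8 176.7]
knob [330.2 242.8]
knobtop [330.5 249.8]
knobbase [330.  236.4]
```

View pics/w2.png

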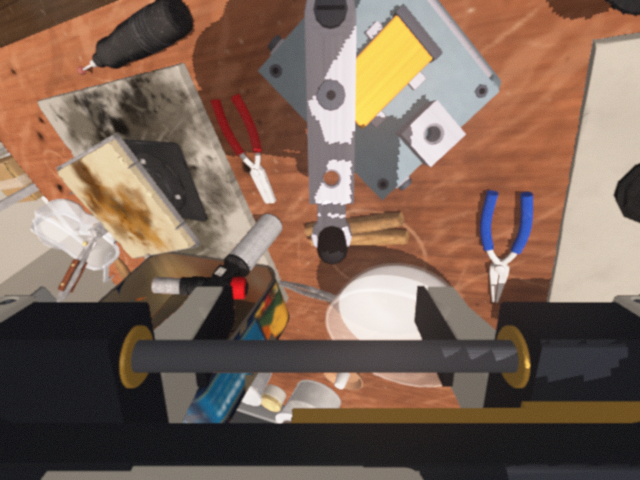

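The wrist view shows the lug hole at (434,133), the pivot at (330,9), the plate hole at (332,178) and the knob top at about (331,248). The model predicts these within 2 px, so I'll refit and go for the knob.

Run:
```python
from fit import *; from plan import *
t=dict(np.load('top0.npz'));s=dict(np.load('scene0.npz'));w=dict(np.load('w2.npz'))
c=cv2.resize(w['color'][0:280,250:510],(743,800))[:600];cv2.imwrite('pics/w2c.png',c)
f=lambda a,b:np.array((310+a/5.711-.4,180+b/5.714-.4))
T={'lug':f(146,244),'piv':f(275,457),'bush':f(288,340),'ph':f(305,204),'knobtop':f(283,103)}
f=lambda a,b:np.array((265+a/4.618-.4,190+b/4.615-.4))
S={'lug':f(228,235),'piv':f(163,348),'bush':f(247,265),'ph':f(347,190),'knobtop':f(378,66),'knobbase':f(410,125)}
W={k:np.array(v) for k,v in dict(lug=(434,133.),piv=(330,8.5),bush=(331,93.),ph=(332,178),knobtop=(331.5,249)).items()}
o,r=fit([(t,T),(s,S),(w,W)],[.54,-.2,.086,-1,.7]);print(o.x.round(4),r(o.x)[-10:].round(2))
o,r=fit([(t,T),(w,W)],[.54,-.2,.086,-1,.7]);print(o.x.round(4),r(o.x)[-10:].round(2))
p=o.x;np.save('p.npy',p)
m=pts(p);x,y,z=axes(p[3]);q=p[4];tt=np.cos(q)*x-np.sin(q)*y
plan([(m['knob']+(.005-.0188)*z,tool(-z,-tt),8)],0)
```

```text
[ 0.5403 -0.198   0.0881 -0.9805  0.7698] [-0.37 -0.34  0.35  0.14  0.15  0.3  -0.66 -0.72  0.39  0.62]
[ 0.5402 -0.1979  0.0882 -0.9793  0.7699] [-0.32 -0.39  0.28  0.16  0.09  0.35 -0.64 -0.66  0.43  0.66]
dist 0.109 ang 0.8 n 8
[0,[0.0167,-0.0223,-0.0471],[0.0,0.0001,0.0003]],[0,[0.0167,-0.0223,-0.0471],[0.0,0.0001,0.0003]],[0,[0.0167,-0.0223,-0.0471],[0.0,0.0001,0.0003]],[0,[0.0167,-0.0223,-0.0471],[0.0,0.0001,0.0003]],[0,[0.0167,-0.0223,-0.0471],[0.0,0.0001,0.0003]],[0,[0.0167,-0.0223,-0.0471],[0.0,0.0001,0.0003]],[0,[0.0167,-0.0223,-0.0471],[0.0,0.0001,0.0003]],[0,[0.0167,-0.0223,-0.0471],[0.0,0.0001,0.0003]],
```

View pics/w2c.png

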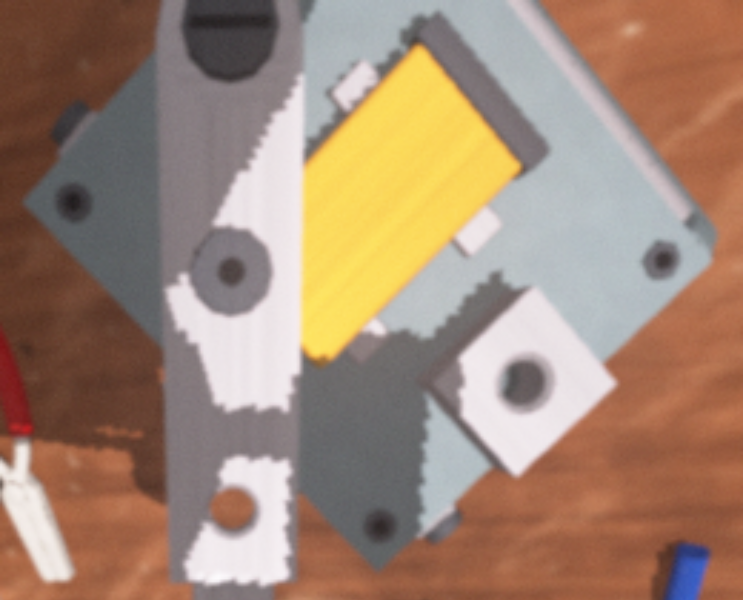

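Emit:
{"fn": "send_rows", "kwargs": {"commands": [[0, [0.0167, -0.0223, -0.047], [0, 0, 0.0003]], [0, [0.0167, -0.0223, -0.047], [0, 0, 0.0003]], [0, [0.0167, -0.0223, -0.047], [0, 0, 0.0003]], [0, [0.0167, -0.0223, -0.047], [0, 0, 0.0003]], [0, [0.0167, -0.0223, -0.047], [0, 0, 0.0003]], [0, [0.0167, -0.0223, -0.047], [0, 0, 0.0003]], [0, [0.0167, -0.0223, -0.047], [0, 0, 0.0003]], [0, [0.0167, -0.0223, -0.047], [0, 0, 0.0003]], [0, [0, 0, 0], [0, 0, 0]]]}}

```text
clock: 4.05
tool_pos: [0.5976, -0.2599, 0.1705]
orientation: [155.1, 22.3, 75.3]
force: [-0.6, -1.4, 0.1]
opening: 0.0876
```

Run:
```python
from fit import *; from plan import *
p=np.load('p.npy');m=pts(p);x,y,z=axes(p[3]);q=p[4];tt=np.cos(q)*x-np.sin(q)*y
o=sensors.get_obs();g=o['tool_pos']+.0188*z-m['knob'];d=np.cos(q)*y+np.sin(q)*x
print('err t,d,z',g@tt,g@d,g@z,o['joint_pos'],o['force'])
s=snapshot('wrist');cv2.imwrite('pics/w3.png',s['color'])
```

```text
err t,d,z -0.0035335063913044876 0.012955108361541807 0.013168540338769484 [  -4.90673146    8.47616915  -51.08322471   74.09287061  -25.27948991
 -162.27347551] [-0.64893044 -1.37085828  0.10686326]
```

View pics/w3.png

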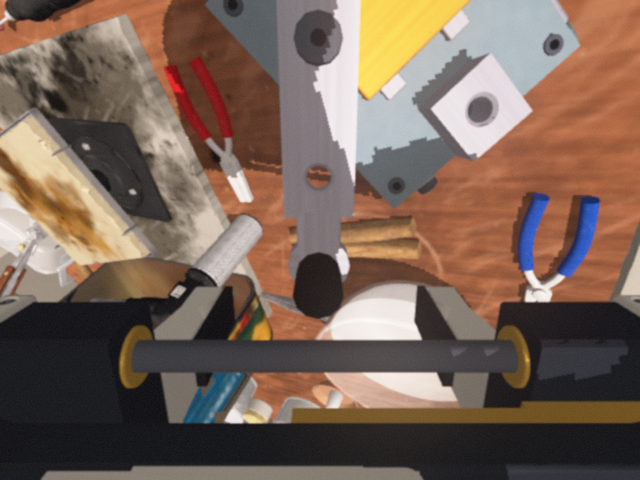

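```bash
cat > kin.py <<'E'
from h import *
import itertools
from scipy.optimize import least_squares
D=np.radians
def rx(a):return R.from_euler('x',a,degrees=True).as_matrix()
def ry(a):return R.from_euler('y',a,degrees=True).as_matrix()
def rz(a):return R.from_euler('z',a,degrees=True).as_matrix()
def fk(j,k,s4,s6):
    a1,h,L1,L2,e,Lt,c6=k
    A=rz(j[0]);a=j[1]-j[2]
    F=A@ry(a)
    p=A@(np.array([a1,0,h])+ry(j[1])@[0,0,L1])+F@[L2,0,e]
    W=F@rx(s4*j[3])@ry(-j[4])@rx(s6*j[5]+c6)
    T=W@np.array([[0,0,1],[0,1,0],[-1,0,0]])
    return p+T[:,2]*Lt,T
if __name__=='__main__':
    o=sensors.get_obs()
    data=[([86.9256,20.5894,.6343,-.0207,-70.1344,-16.5068],[.22608,.6355,.22565],[-179.9932,-.0913,-109.588]),
    ([31.00509483,-7.86611439,-32.43325515,32.64179153,-65.81769801,-144.20162646],[.5239,-.0906,.3676],[157.5,19.9,76.6]),
    ([10.067537,-.0577,-45.035188,47.2366438,-41.7619244,-146.375942],[.5528,-.22186,.25207],[156.4,22.4,74.2]),
    (o['joint_pos'],o['tool_pos'],o['orientation'])]
    best=None
    for s4,s6 in itertools.product([1,-1],[1,-1]):
        def r(k):
            out=[]
            for j,p,q in data:
                a,b=fk(j,k,s4,s6);out+=list((a-p)*10)+list((b-rot(q)).ravel())
            return np.array(out)
        for c in (0,90,180,-90):
            f=least_squares(r,[.0,.3,.4,.4,0,.25,c],x_scale=[.1,.1,.1,.1,.1,.1,50])
            if best is None or f.cost<best[0]: best=(f.cost,s4,s6,f.x,r(f.x))
    print(best[:4]);print(best[4].reshape(4,12).round(3))
    np.savez('k.npz',k=best[3],s=best[1:3])
E
python3 kin.py
```

```text
(np.float64(2.1298466070766304), -1, -1, array([0.09055515, 0.45219324, 0.5688328 , 0.37007185, 0.03355539,
       0.63636296, 0.00271555]))
[[-1.915  0.125  0.279 -0.     0.    -0.     0.     0.    -0.     0.
   0.     0.   ]
 [-0.223  0.268 -0.282  0.     0.    -0.     0.    -0.     0.     0.
  -0.    -0.   ]
 [ 0.016  0.043 -0.08  -0.     0.     0.     0.     0.    -0.    -0.
   0.     0.   ]
 [-0.037 -0.531  0.083  0.    -0.     0.    -0.    -0.    -0.     0.
   0.     0.   ]]
```

```bash
python3 - <<'E'
import re
s=open('kin.py').read()
s=s.replace("a1,h,L1,L2,e,Lt,c6=k","a1,h,L1,L2,e,Lt,c6,d,bx,by,dw=k").replace("np.array([a1,0,h])","np.array([a1,d,h])").replace("return p+T[:,2]*Lt,T","return p+np.array([bx,by,0])+T[:,2]*Lt+F@rx(s4*j[3])@np.array([0,dw,0]),T")
s=s.replace("[.0,.3,.4,.4,0,.25,c],x_scale=[.1,.1,.1,.1,.1,.1,50]","[.0,.3,.4,.4,0,.25,c,0,0,0,0],x_scale=[.1,.1,.1,.1,.1,.1,50,.1,.1,.1,.1]")
open('kin.py','w').write(s)
E
python3 kin.py
```

```text
(np.float64(4.4006156544813956e-07), -1, -1, array([-6.61264336e-05,  1.98823113e-01,  6.01583822e-01,  4.63535061e-01,
        1.14751768e-04,  3.78174738e-01,  2.71797223e-03, -4.09491243e-05,
       -7.30378379e-06,  8.95256026e-05, -1.91770550e-01]))
[[-0. -0.  0. -0.  0. -0.  0.  0. -0.  0.  0.  0.]
 [ 0.  0. -0.  0.  0. -0.  0. -0.  0.  0. -0. -0.]
 [-0. -0.  0. -0.  0.  0.  0.  0. -0. -0.  0.  0.]
 [ 0.  0. -0.  0. -0.  0. -0. -0. -0.  0.  0.  0.]]
```

```bash
cat >> kin.py <<'E'
_k=np.load('k.npz');K_=_k['k'];S4,S6=_k['s']
LO=np.array([-176.03,-82.01,-58.28,-173.87,-174.79,-173.66]);HI=np.array([176.03,121.73,71.71,95.51,-.11,173.66])
def ik(p,Rm,j0):
    def r(j):
        a,b=fk(j,K_,S4,S6);return np.concatenate([(a-p)*20,(b-Rm).ravel()])
    f=least_squares(r,np.clip(j0,LO+.5,HI-.5),bounds=(LO,HI),x_scale=50)
    return f.x,f.cost
def path(poses,j0):
    prev=j0
    for i,(p,Rm) in enumerate(poses):
        j,c=ik(p,Rm,prev);print(i,j.round(1),'cost %.1e'%c,'dmax %.1f'%abs(j-prev).max());prev=j
    return prev
E
python3 - <<'E'
from kin import *; from fit import pts,axes; from plan import tool
p=np.load('p.npy');x,y,z=axes(p[3]);P=pts(p)['piv'];q0=p[4]
j=sensors.get_obs()['joint_pos']
def pose(q,h,axis_t=0,sx=-1,lift=.005):
    d=np.cos(q)*y+np.sin(q)*x;t=np.cos(q)*x-np.sin(q)*y
    zz=-z
    zz=R.from_rotvec(axis_t*t).apply(zz)  # tilt about jaw axis
    k=P+.155*d+(.021+lift+h)*z
    return k+.0188*zz,tool(zz,sx*t)
for ax in (0,.3,-.3,):
  print('tilt',ax,R.from_rotvec(ax*(np.cos(q0)*x-np.sin(q0)*y)).apply(-z))
  path([pose(q,0,ax) for q in np.linspace(q0,0,7)],j)
print('insertion')
L=p[:3]
for sx in(-1,1):
  path([(L+h*z,tool(-z,sx*x)) for h in (.17,.12,.08,.02)],[10,0,-45,47,-42,-100 if sx<0 else 80])
E
```

```text
tilt 0 [ 0.29619284 -0.44094056 -0.84725511]
0 [  -5.     9.   -51.4   72.7  -25.6 -161.5] cost 1.9e-26 dmax 1.2
1 [  -3.4    9.5  -52.    74.   -26.1 -157.2] cost 7.1e-21 dmax 4.3
2 [  -1.8   10.   -52.8   75.6  -26.4 -153.1] cost 1.4e-29 dmax 4.1
3 [  -0.5   10.4  -53.8   77.5  -26.7 -149.2] cost 8.6e-26 dmax 3.9
4 [   0.7   10.8  -55.1   79.7  -26.8 -145.4] cost 1.4e-29 dmax 3.7
5 [   1.6   11.1  -56.4   82.1  -27.  -141.8] cost 1.1e-23 dmax 3.6
6 [   2.3   11.2  -58.    84.9  -27.  -138.3] cost 3.6e-27 dmax 3.5
tilt 0.3 [ 0.55627609 -0.4475985  -0.70015176]
0 [ -15.6    7.2  -54.7   95.5  -17.7 -173.7] cost 5.0e-02 dmax 21.6
1 [ -14.5    7.5  -55.    95.5  -16.7 -167.8] cost 4.9e-02 dmax 5.9
2 [ -13.8    7.7  -55.4   95.5  -15.1 -161.1] cost 4.7e-02 dmax 6.7
3 [ -13.1    7.9  -55.9   95.5  -13.6 -154.4] cost 4.5e-02 dmax 6.7
4 [ -12.4    8.   -56.7   95.5  -12.2 -147.7] cost 4.2e-02 dmax 6.7
5 [ -11.9    8.1  -57.5   95.5  -10.8 -141. ] cost 3.9e-02 dmax 6.7
6 [ -12.1    8.2  -58.3   95.5   -8.5 -133.6] cost 3.6e-02 dmax 7.4
tilt -0.3 [ 0.00965156 -0.39489472 -0.91867568]
0 [   4
[... 303 characters left out ...]
 -123.1] cost 1.9e-29 dmax 3.0
5 [  16.5   20.   -40.7   45.8  -49.  -121.7] cost 9.9e-25 dmax 3.2
6 [  18.5   20.3  -43.8   49.3  -48.5 -120.5] cost 6.2e-21 dmax 3.4
insertion
0 [  27.7   -5.8  -52.4   44.3  -49.1 -115.3] cost 7.6e-21 dmax 17.7
1 [  20.1   -1.6  -56.4   53.2  -40.1 -119.5] cost 1.3e-28 dmax 9.0
2 [  13.3    2.4  -58.3   61.6  -34.  -123.4] cost 2.0e-04 dmax 8.4
3 [   4.3    9.1  -58.3   72.   -28.1 -127.8] cost 4.2e-03 dmax 10.3
0 [ 27.7  -5.8 -52.4  44.3 -49.1  64.7] cost 4.5e-21 dmax 17.7
1 [ 20.1  -1.6 -56.4  53.2 -40.1  60.5] cost 9.3e-29 dmax 9.0
2 [ 13.3   2.4 -58.3  61.6 -34.   56.6] cost 2.0e-04 dmax 8.4
3 [  4.3   9.1 -58.3  72.  -28.1  52.2] cost 4.2e-03 dmax 10.3
```

Run:
```python
from kin import *; from fit import pts,axes; from plan import tool
p=np.load('p.npy');x,y,z=axes(p[3]);L=p[:3]
def ppose(tip,ax_,xh,tilt,g=.088,sx=-1):
    zz=R.from_rotvec(tilt*np.array(xh)).apply(-np.array(ax_));return tip+g*np.array(ax_)+.0188*zz,tool(zz,sx*np.array(xh))
for sx in (-1,1):
 for tilt in (-.2,-.3,-.4):
  print('ins',sx,tilt)
  j=path([ppose(L+h*z,z,x,tilt,sx=sx) for h in (.06,.02,-.01,-.03,-.05)],[20,10,-45,47,-42,-120 if sx<0 else 60])
  ph=np.radians(13);tip=np.array([.455,.169,.012])
  xh=np.array([np.cos(ph),np.sin(ph),0])
  print('blk');path([ppose(tip+[0,0,h],np.array([0,0,1.]),xh,tilt,sx=sx) for h in (.1,.06,0)],[50,0,-20,30,-70,-60 if sx<0 else 100])
```

```text
ins -1 -0.2
0 [  26.2    4.4  -47.5   41.5  -54.9 -115.2] cost 7.0e-25 dmax 12.9
1 [  21.9    7.7  -50.    46.8  -49.  -118. ] cost 7.3e-29 dmax 5.8
2 [  18.3   10.2  -51.7   51.8  -44.9 -120.8] cost 3.4e-30 dmax 5.0
3 [  15.7   12.   -52.8   55.8  -42.3 -123.1] cost 3.7e-20 dmax 4.0
4 [  13.    13.8  -53.7   60.3  -39.9 -125.7] cost 3.4e-30 dmax 4.5
blk
0 [ 50.7   6.4 -29.6  10.3 -61.5 -43.2] cost 2.0e-22 dmax 19.7
1 [ 50.7   8.8 -32.9  11.  -55.9 -44.4] cost 5.9e-20 dmax 5.6
2 [ 50.5  13.2 -37.5  12.4 -47.1 -46.6] cost 9.5e-23 dmax 8.8
ins -1 -0.3
0 [  27.1    8.1  -43.6   38.2  -60.7 -114. ] cost 1.7e-30 dmax 18.7
1 [  23.5   11.2  -45.8   42.3  -55.2 -116.1] cost 7.3e-20 dmax 5.4
2 [  20.6   13.7  -47.3   46.   -51.4 -118.3] cost 1.0e-21 dmax 3.9
3 [  18.6   15.4  -48.2   48.9  -48.9 -119.9] cost 1.4e-26 dmax 2.9
4 [  16.5   17.1  -49.    52.1  -46.6 -121.8] cost 6.2e-25 dmax 3.2
blk
0 [ 53.6   7.9 -30.7  14.5 -63.6 -48.5] cost 1.4e-22 dmax 15.5
1 [ 53.6  10.3 -34.   15.4 -58.  -50.1] cost 2.5e-20 dmax 5.5
2 [ 53.3  14.7 -38.5  17.3 -49.4 -53.1] cost 2.0e-23 dmax 8.6
ins -1 -0.4

[... 1370 characters left out ...]

0 [ 53.6   7.9 -30.7  14.5 -63.6 131.5] cost 1.7e-22 dmax 31.5
1 [ 53.6  10.3 -34.   15.4 -58.  129.9] cost 2.6e-20 dmax 5.5
2 [ 53.3  14.7 -38.5  17.3 -49.4 126.9] cost 2.1e-23 dmax 8.6
ins 1 -0.4
0 [ 27.5  11.8 -39.7  35.4 -66.2  67. ] cost 8.3e-30 dmax 24.2
1 [ 24.3  14.8 -41.6  38.7 -61.1  65.4] cost 1.9e-23 dmax 5.1
2 [ 21.9  17.2 -42.9  41.6 -57.4  63.7] cost 7.3e-27 dmax 3.6
3 [ 20.2  18.9 -43.7  43.8 -55.1  62.5] cost 3.8e-30 dmax 2.3
4 [ 18.5  20.5 -44.4  46.1 -52.9  61.1] cost 1.0e-29 dmax 2.4
blk
0 [ 56.2   9.7 -31.5  18.1 -66.  126.9] cost 1.7e-23 dmax 26.9
1 [ 56.1  12.2 -34.7  19.  -60.6 124.9] cost 4.5e-21 dmax 5.4
2 [ 55.8  16.7 -39.1  21.2 -52.2 121.5] cost 6.0e-25 dmax 8.4
```

```bash
cat > swing.py <<'E'
from kin import *; from fit import pts,axes; from plan import *
p=np.load('p.npy');x,y,z=axes(p[3]);P=pts(p)['piv'];q0=p[4]
def kpose(q,h=0,tilt=-.2,lift=.006):
    d=np.cos(q)*y+np.sin(q)*x;t=np.cos(q)*x-np.sin(q)*y
    zz=R.from_rotvec(tilt*t).apply(-z); k=P+.155*d+(.021+lift+h)*z
    return k+.0188*zz,tool(zz,-t)
def kerr(q,h=0):
    o=sensors.get_obs();a,b=kpose(q,h);g=o['tool_pos']-a
    d=np.cos(q)*y+np.sin(q)*x;t=np.cos(q)*x-np.sin(q)*y
    print('err t,d,z mm',(np.array([g@t,g@d,g@z])*1e3).round(1),'ang',np.degrees(np.linalg.norm(R.from_matrix(b@rot(o['orientation']).T).as_rotvec())).round(1),'j',o['joint_pos'].round(1),'F',o['force'].round(1),'op',o['opening'])
E
python3 - <<'E'
from swing import *
kerr(q0)
a,b=kpose(q0);plan([(a,b,4)],0)
E
```

```text
err t,d,z mm [-3.1 17.2  7.6] ang 13.0 j [  -4.8    8.4  -51.    73.9  -25.3 -162.2] F [ 0.4 -0.7 -0.1] op 0.08783369639548118
dist 0.019 ang 13.0 n 4
[0,[-0.0144,-0.0046,-0.0116],[0.002,0.008,-0.0036]],[0,[-0.0144,-0.0046,-0.0116],[0.002,0.008,-0.0036]],[0,[-0.0144,-0.0046,-0.0116],[0.002,0.008,-0.0036]],[0,[-0.0144,-0.0046,-0.0116],[0.002,0.008,-0.0036]],
```

Emit:
{"fn": "send_rows", "kwargs": {"commands": [[0, [-0.0144, -0.0046, -0.0116], [0.002, 0.008, -0.0036]], [0, [-0.0144, -0.0046, -0.0116], [0.002, 0.008, -0.0036]], [0, [-0.0144, -0.0046, -0.0116], [0.002, 0.008, -0.0036]], [0, [-0.0144, -0.0046, -0.0116], [0.002, 0.008, -0.0036]], [0, [0, 0, 0], [0, 0, 0]]]}}

```text
clock: 4.6
tool_pos: [0.5841, -0.258, 0.1657]
orientation: [168.0, 22.1, 75.3]
force: [0.7, 0.2, 0.3]
opening: 0.0877
```

Run:
```python
from swing import *
kerr(q0)
a,b=kpose(q0);plan([(a,b,2)],0)
s=snapshot('wrist');cv2.imwrite('pics/w4.png',s['color'])
```

```text
err t,d,z mm [-3.8  2.3  7.6] ang 0.4 j [   5.1   13.6  -35.8   37.8  -42.8 -136.2] F [0.7 0.2 0.3] op 0.08771442283371714
dist 0.009 ang 0.4 n 2
[0,[-0.0016,-0.013,-0.0116],[-0.0004,-0.0001,-0.0002]],[0,[-0.0016,-0.013,-0.0116],[-0.0004,-0.0001,-0.0002]],
```

View pics/w4.png

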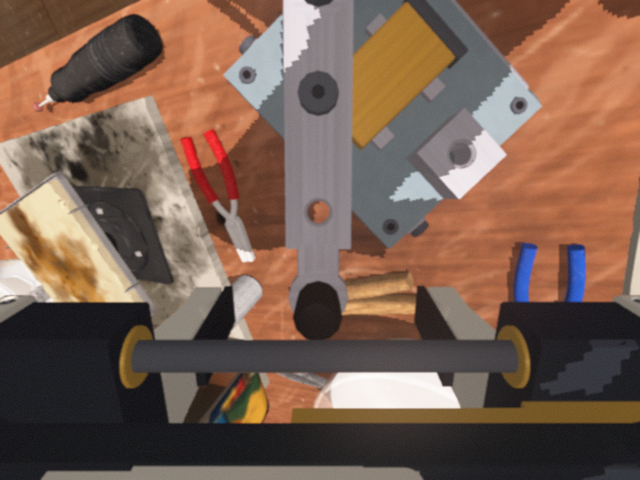

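Emit:
{"fn": "send_rows", "kwargs": {"commands": [[0, [-0.0016, -0.013, -0.0116], [-0.0004, 0, 0]], [0, [-0.0016, -0.013, -0.0116], [0, 0, 0]], [0, [0, 0, 0], [0, 0, 0]], [0.4, [0, 0, 0], [0, 0, 0]], [0.6, [0, 0, 0], [0, 0, 0]]]}}

```text
clock: 5.15
tool_pos: [0.5809, -0.2651, 0.1605]
orientation: [167.7, 22.3, 75.3]
force: [0.5, -0.8, -0.6]
opening: 0.0764
```

Run:
```python
from swing import *
kerr(q0)
```

```text
err t,d,z mm [ 1.3 -1.9  1. ] ang 0.4 j [   4.2   13.6  -37.1   39.5  -41.3 -137.1] F [ 0.5 -0.8 -0.6] op 0.07642096026702909
```

Emit:
{"fn": "send_rows", "kwargs": {"commands": [[1, [0, 0, 0], [0, 0, 0]], [1, [0, 0, 0], [0, 0, 0]], [1, [0, 0, 0], [0, 0, 0]], [1, [0, 0, 0], [0, 0, 0]], [1, [0, 0, 0], [0, 0, 0]], [1, [0, 0, 0], [0, 0, 0]], [1, [0, 0, 0], [0, 0, 0]], [1, [0, 0, 0], [0, 0, 0]]]}}

```text
clock: 5.95
tool_pos: [0.581, -0.2652, 0.1606]
orientation: [167.7, 22.3, 75.3]
force: [-0.2, -0.1, -0.6]
opening: 0.0212
```

Run:
```python
from swing import *
kerr(q0)
# arc rows from current measured tool_pos, keeping offset (d,z) but following q
o=sensors.get_obs();N=20
qs=np.linspace(q0,0,N+1)
a0,b0=kpose(q0)
for i in range(N):
    A,B=kpose(qs[i]);C,D=kpose(qs[i+1])
    rv=R.from_matrix(D@B.T).as_rotvec()/2/np.pi
    print(str([1,[round(float(v),4) for v in (C-A)/.25],[round(float(v),4) for v in rv]]).replace(' ',''),end=',')
```

```text
err t,d,z mm [ 1.4 -1.8  1. ] ang 0.4 j [   4.2   13.6  -37.1   39.5  -41.3 -137.1] F [-0.2 -0.1 -0.6] op 0.021228975310550954
[1,[0.0051,0.0208,-0.009],[-0.0018,0.0027,0.0052]],[1,[0.0043,0.0209,-0.0094],[-0.0018,0.0027,0.0052]],[1,[0.0035,0.0209,-0.0097],[-0.0018,0.0027,0.0052]],[1,[0.0026,0.0209,-0.01],[-0.0018,0.0027,0.0052]],[1,[0.0018,0.0208,-0.0102],[-0.0018,0.0027,0.0052]],[1,[0.0009,0.0208,-0.0105],[-0.0018,0.0027,0.0052]],[1,[0.0001,0.0207,-0.0107],[-0.0018,0.0027,0.0052]],[1,[-0.0008,0.0205,-0.011],[-0.0018,0.0027,0.0052]],[1,[-0.0017,0.0204,-0.0112],[-0.0018,0.0027,0.0052]],[1,[-0.0025,0.0202,-0.0114],[-0.0018,0.0027,0.0052]],[1,[-0.0034,0.0199,-0.0116],[-0.0018,0.0027,0.0052]],[1,[-0.0042,0.0197,-0.0117],[-0.0018,0.0027,0.0052]],[1,[-0.005,0.0194,-0.0119],[-0.0018,0.0027,0.0052]],[1,[-0.0059,0.0191,-0.012],[-0.0018,0.0027,0.0052]],[1,[-0.0067,0.0187,-0.0121],[-0.0018,0.0027,0.0052]],[1,[-0.0075,0.0184,-0.0122],[-0.0018,0.0027,0.0052]],[1,[-0.0083,0.018,-0.0123],[-0.0018,0.0027,0.0052]],[1,[-0.0091,0.0176,-0.0123],[-0.0018,0.0027,0.0052]],[1,[-0.0099,0.0171,-0.0124],[-0.0018,0.0027,0.0052]],[1,[-0.0106,0.0166,-0.0124],[-0.0018,0.0027,0.0052]],
```

Emit:
{"fn": "send_rows", "kwargs": {"commands": [[1, [0.0051, 0.0208, -0.009], [-0.0018, 0.0027, 0.0052]], [1, [0.0043, 0.0209, -0.0094], [-0.0018, 0.0027, 0.0052]], [1, [0.0035, 0.0209, -0.0097], [-0.0018, 0.0027, 0.0052]], [1, [0.0026, 0.0209, -0.01], [-0.0018, 0.0027, 0.0052]], [1, [0.0018, 0.0208, -0.0102], [-0.0018, 0.0027, 0.0052]], [1, [0.0009, 0.0208, -0.0105], [-0.0018, 0.0027, 0.0052]], [1, [0.0001, 0.0207, -0.0107], [-0.0018, 0.0027, 0.0052]], [1, [-0.0008, 0.0205, -0.011], [-0.0018, 0.0027, 0.0052]]]}}

```text
clock: 6.75
tool_pos: [0.5857, -0.2206, 0.139]
orientation: [176.5, 28.6, 95.3]
force: [0.1, -0.9, 0.1]
opening: 0.0214
```

```bash
cat > arc.py <<'E'
from swing import *
import sys
def run(N,tgt=0.,hold=1):
    o=sensors.get_obs()
    # present q from grasp point
    zz=rot(o['orientation'])[:,2];g=o['tool_pos']-.0188*zz-P
    q=np.arctan2(g@x,g@y);print('q now',q,'rad',np.hypot(g@x,g@y),'h',g@z);kerr(q)
    qs=np.linspace(q,tgt,N+1);Rc=rot(o['orientation']);pc=o['tool_pos']
    for i in range(N):
        C,D=kpose(qs[i+1]);C=C+ (1.0*z)*.001
        rem=N-i
        rv=R.from_matrix(D@Rc.T).as_rotvec()/2/np.pi/(rem if i==0 else 1)
        # spread pose error
        if i==0: T=pc+(C-pc); 
        print(str([1,[round(float(v),4) for v in (C-pc)/.25],[round(float(v),4) for v in (R.from_matrix(D@Rc.T).as_rotvec()/2/np.pi)]]).replace(' ',''),end=',')
        Rc=D;pc=C
    print()
E
python3 -c "
from arc import *;run(12)"
```

```text
q now 0.4448223588004784 rad 0.15327483699231997 h 0.027982060174140958
err t,d,z mm [-0.  -1.6  1. ] ang 0.8 j [   9.6   15.3  -41.    46.   -42.  -130.5] F [ 0.1 -0.9  0.1] op 0.021375732133308473
[1,[0.0042,0.0208,-0.0092],[-0.0018,0.0023,0.0029]],[1,[-0.0027,0.0193,-0.011],[-0.0017,0.0026,0.005]],[1,[-0.0035,0.0191,-0.0112],[-0.0017,0.0026,0.005]],[1,[-0.0043,0.0189,-0.0113],[-0.0017,0.0026,0.005]],[1,[-0.0051,0.0186,-0.0115],[-0.0017,0.0026,0.005]],[1,[-0.0058,0.0183,-0.0116],[-0.0017,0.0026,0.005]],[1,[-0.0066,0.018,-0.0117],[-0.0017,0.0026,0.005]],[1,[-0.0074,0.0176,-0.0117],[-0.0017,0.0026,0.005]],[1,[-0.0081,0.0173,-0.0118],[-0.0017,0.0026,0.005]],[1,[-0.0088,0.0169,-0.0119],[-0.0017,0.0026,0.005]],[1,[-0.0095,0.0164,-0.0119],[-0.0017,0.0026,0.005]],[1,[-0.0102,0.016,-0.0119],[-0.0017,0.0026,0.005]],
```

Emit:
{"fn": "send_rows", "kwargs": {"commands": [[1, [-0.0019, 0.0195, -0.0109], [-0.0017, 0.0026, 0.005]], [1, [-0.0027, 0.0193, -0.011], [-0.0017, 0.0026, 0.005]], [1, [-0.0035, 0.0191, -0.0112], [-0.0017, 0.0026, 0.005]], [1, [-0.0043, 0.0189, -0.0113], [-0.0017, 0.0026, 0.005]], [1, [-0.0051, 0.0186, -0.0115], [-0.0017, 0.0026, 0.005]], [1, [-0.0058, 0.0183, -0.0116], [-0.0017, 0.0026, 0.005]], [1, [-0.0066, 0.018, -0.0117], [-0.0017, 0.0026, 0.005]], [1, [-0.0074, 0.0176, -0.0117], [-0.0017, 0.0026, 0.005]], [1, [-0.0081, 0.0173, -0.0118], [-0.0017, 0.0026, 0.005]], [1, [-0.0088, 0.0169, -0.0119], [-0.0017, 0.0026, 0.005]], [1, [-0.0095, 0.0164, -0.0119], [-0.0017, 0.0026, 0.005]]]}}

```text
clock: 7.85
tool_pos: [0.5673, -0.1668, 0.1046]
orientation: [-168.4, 31.8, 124.7]
force: [-0.9, -1.9, 1.5]
opening: 0.0212
```

```bash
python3 -c "
from arc import *;run(3)
s=snapshot('wrist');np.savez('w5.npz',**s);cv2.imwrite('pics/w5.png',s['color'])
t=snapshot('top');np.savez('t5.npz',**t);cv2.imwrite('pics/t5.png',cv2.resize(t['color'][180:285,310:400],(514,600),interpolation=cv2.INTER_CUBIC))
"
```

```text
q now -0.002029847327817393 rad 0.1534501349775638 h 0.02798935431814936
err t,d,z mm [-0.1 -1.5  1. ] ang 0.7 j [  15.8   16.6  -48.9   56.4  -41.6 -123.4] F [-0.9 -1.9  1.5] op 0.02120654096804158
[1,[0.0052,0.0029,0.0005],[-0.0006,-0.0008,-0.0017]],[1,[0.0002,-0.0003,0.0002],[0.0,-0.0,-0.0001]],[1,[0.0002,-0.0003,0.0002],[0.0,-0.0,-0.0001]],
```

View pics/w5.png

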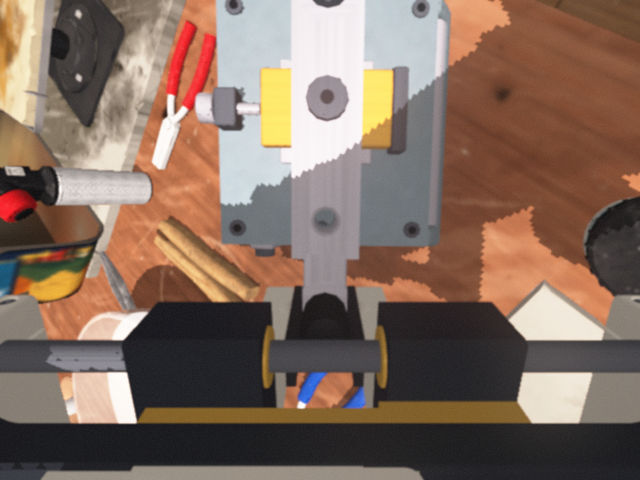

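The plate is closed over the lug and lies parallel to the bed edges, with its hole at (326,221). I'll enlarge that to check the alignment.

```bash
python3 -c "
from h import *
from fit import *
w=np.load('w5.npz');w=dict(w);print(proj(w,pts([*np.load('p.npy')[:4],0])['ph']),proj(w,np.load('p.npy')[:3]))
p=np.load('p.npy').copy();p[4]=0
for k,v in pts(p).items(): print(k,proj(w,v).round(1))
cv2.imwrite('pics/w5c.png',cv2.resize(w['color'][180:260,280:380],(750,600),interpolation=cv2.INTER_CUBIC))"
```

```text
[326.48648413 220.39150266] [326.28555135 219.03216197]
lug [326.3 219. ]
piv [329.7 -17.3]
bush [328.3  95.6]
ph [326.5 220.4]
knob [325.6 322.2]
knobtop [325.9 334.8]
knobbase [325.4 311.3]
```

View pics/w5c.png

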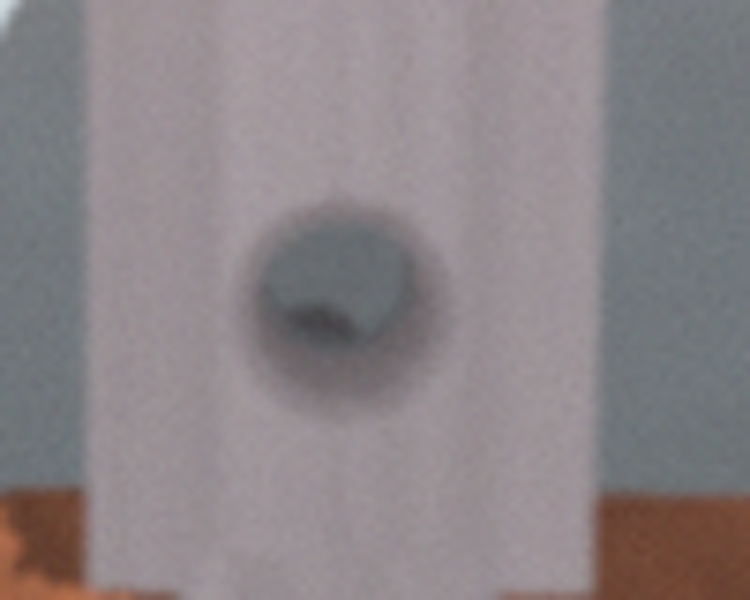

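View pics/t5.png

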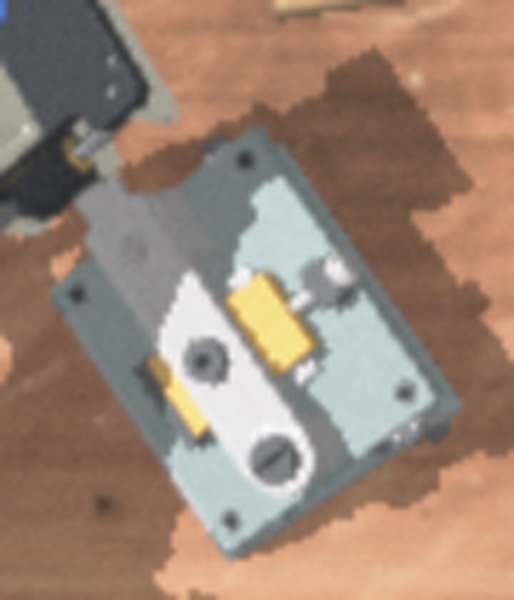

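Run:
```python
from swing import *
o=sensors.get_obs();Rt=rot(o['orientation']);p0=o['tool_pos']
tilt=-.25
ph=np.radians(13);xh=np.array([np.cos(ph),np.sin(ph),0]);zz=R.from_rotvec(tilt*xh).apply([0,0,-1.]);Rb=tool(zz,-xh)
pin=np.array([.455,.169,.012+.088])
tgt=pin+.0188*zz-.10*zz
a=p0-.13*Rt[:,2]
print(a,tgt)
mid=np.array([.50,0,.30])
plan([(a,Rt,5),(tgt+[0,0,.05],Rb,14),(tgt,Rb,2)],.2)
path([(p0,Rt),(a,Rt),(tgt+[0,0,.05],Rb),(tgt,Rb)],o['joint_pos'])
```

```text
[ 0.55055861 -0.09657818  0.21259837] [0.45048091 0.18857432 0.17867569]
dist 0.130 ang 0.0 n 5
dist 0.303 ang 73.9 n 14
dist 0.050 ang 0.0 n 2
[0.2,[-0.0132,0.056,0.0866],[0.0,0.0,0.0]],[0.2,[-0.0132,0.056,0.0866],[0.0,0.0,0.0]],[0.2,[-0.0132,0.056,0.0866],[0.0,0.0,0.0]],[0.2,[-0.0132,0.056,0.0866],[0.0,0.0,0.0]],[0.2,[-0.0132,0.056,0.0866],[0.0,0.0,0.0]],[0.2,[-0.0286,0.0815,0.0046],[0.0019,0.0064,0.013]],[0.2,[-0.0286,0.0815,0.0046],[0.0019,0.0064,0.013]],[0.2,[-0.0286,0.0815,0.0046],[0.0019,0.0064,0.013]],[0.2,[-0.0286,0.0815,0.0046],[0.0019,0.0064,0.013]],[0.2,[-0.0286,0.0815,0.0046],[0.0019,0.0064,0.013]],[0.2,[-0.0286,0.0815,0.0046],[0.0019,0.0064,0.013]],[0.2,[-0.0286,0.0815,0.0046],[0.0019,0.0064,0.013]],[0.2,[-0.0286,0.0815,0.0046],[0.0019,0.0064,0.013]],[0.2,[-0.0286,0.0815,0.0046],[0.0019,0.0064,0.013]],[0.2,[-0.0286,0.0815,0.0046],[0.0019,0.0064,0.013]],[0.2,[-0.0286,0.0815,0.0046],[0.0019,0.0064,0.013]],[0.2,[-0.0286,0.0815,0.0046],[0.0019,0.0064,0.013]],[0.2,[-0.0286,0.0815,0.0046],[0.0019,0.0064,0.013]],[0.2,[-0.0286,0.0815,0.0046],[0.0019,0.0064,0.013]],[0.2,[0.0,0.0,-0.1],[0.0,0.0,0.0]],[0.2,[0.0,0.0,-0.1],[0.0,0.0,0.0]],
0 [  15.8   16.6  -48.9   56.4  -41.6 -123.4] cost 1.4e-26 dmax 0.0
1 [  29.     8.9  -39.3   38.6  -58.6 -113.2] cost 4.8e-29 dmax 17.8
2 [ 54.6   5.5 -25.   11.4 -69.5 -46.5] cost 3.4e-30 dmax 66.6
3 [ 54.5   8.  -29.3  12.  -62.8 -48. ] cost 2.2e-29 dmax 6.7
```

Emit:
{"fn": "send_rows", "kwargs": {"commands": [[0.3, [0, 0, 0], [0, 0, 0]], [0.3, [0, 0, 0], [0, 0, 0]], [0.3, [0, 0, 0], [0, 0, 0]], [0.3, [0, 0, 0], [0, 0, 0]], [0.3, [0, 0, 0], [0, 0, 0]], [0.3, [0, 0, 0], [0, 0, 0]]]}}

```text
clock: 8.55
tool_pos: [0.5688, -0.1655, 0.1045]
orientation: [-168.7, 31.7, 124.5]
force: [-0.2, 0.1, 0.8]
opening: 0.0599
```

Emit:
{"fn": "send_rows", "kwargs": {"commands": [[0.3, [-0.0132, 0.056, 0.0866], [0, 0, 0]], [0.3, [-0.0132, 0.056, 0.0866], [0, 0, 0]], [0.3, [-0.0132, 0.056, 0.0866], [0, 0, 0]], [0.3, [-0.0132, 0.056, 0.0866], [0, 0, 0]], [0.3, [-0.0132, 0.056, 0.0866], [0, 0, 0]], [0.3, [-0.028, 0.08, 0.05], [0.0019, 0.0064, 0.013]], [0.3, [-0.028, 0.08, 0.05], [0.0019, 0.0064, 0.013]], [0.3, [-0.028, 0.08, 0.02], [0.0019, 0.0064, 0.013]], [0.3, [-0.028, 0.08, 0], [0.0019, 0.0064, 0.013]], [0.3, [-0.028, 0.08, 0], [0.0019, 0.0064, 0.013]], [0.3, [-0.028, 0.08, 0], [0.0019, 0.0064, 0.013]], [0.3, [-0.028, 0.08, 0], [0.0019, 0.0064, 0.013]]]}}

```text
clock: 9.75
tool_pos: [0.4973, 0.0504, 0.2469]
orientation: [-162.0, 15.4, 161.2]
force: [0.2, -0.5, -0.3]
opening: 0.0615
```

Emit:
{"fn": "send_rows", "kwargs": {"commands": [[0.3, [-0.028, 0.08, 0], [0.0019, 0.0064, 0.013]], [0.3, [-0.028, 0.08, 0], [0.0019, 0.0064, 0.013]], [0.3, [-0.028, 0.08, 0], [0.0019, 0.0064, 0.013]], [0.3, [-0.028, 0.08, 0], [0.0019, 0.0064, 0.013]], [0.3, [-0.028, 0.08, 0], [0.0019, 0.0064, 0.013]], [0.3, [-0.028, 0.08, 0], [0.0019, 0.0064, 0.013]], [0.3, [-0.028, 0.08, 0], [0.0019, 0.0064, 0.013]], [0.3, [0, 0, 0], [0, 0, 0]]]}}

```text
clock: 10.55
tool_pos: [0.4445, 0.1974, 0.2473]
orientation: [-166.6, -1.4, -164.8]
force: [0.2, -0.4, 0.3]
opening: 0.0612
```

Run:
```python
from plan import *
print(sensors.get_obs()['tool_pos'],sensors.get_obs()['orientation'])
for n in ('wrist','top','scene'):
    s=snapshot(n);np.savez(n+'6.npz',**s);cv2.imwrite(f'pics/{n}6.png',s['color'])
for q in [(.4534,.168,.114),(.471,.0915,.09)]:print(proj(dict(np.load('wrist6.npz')),q))
s=dict(np.load('top6.npz'));cv2.imwrite('pics/t6.png',cv2.resize(s['color'][180:285,310:400],(514,600),interpolation=cv2.INTER_CUBIC))
```

```text
[0.44447886 0.19743959 0.2473193 ] [-166.60995528   -1.3773542  -164.76047695]
[319.39059007 227.49454375]
[322.67568794 138.2930257 ]
```

View pics/wrist6.png

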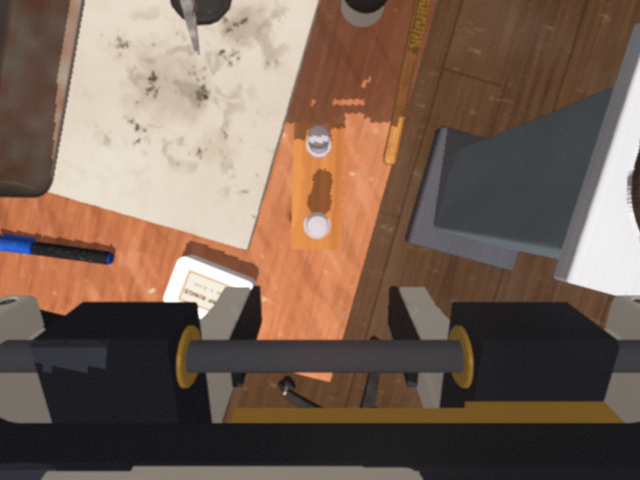

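View pics/t6.png

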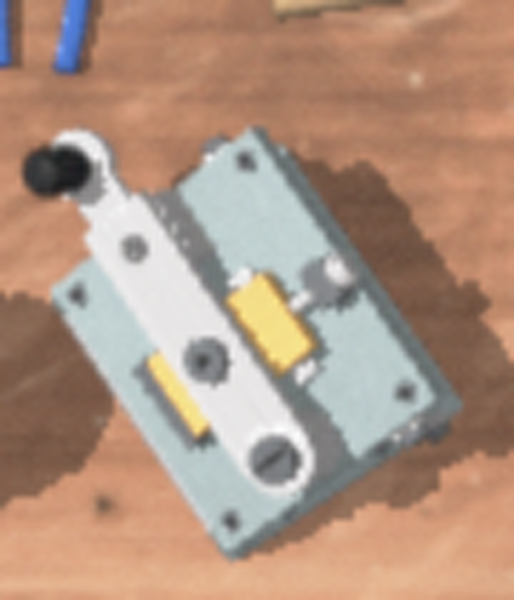

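Run:
```python
from plan import *; from fit import *
w=dict(np.load('wrist6.npz'));cv2.imwrite('pics/w6c.png',cv2.resize(w['color'][110:260,270:370],(400,600),interpolation=cv2.INTER_CUBIC))
P=cloud(w)
r=P[205:250,295:340].reshape(-1,3);r=r[r[:,2]>.105];print('long top',len(r),np.median(r,0),(r.max(0)+r.min(0))/2,r[:,2].max())
r=P[120:165,295:340].reshape(-1,3);r=r[r[:,2]>.083];print('short top',len(r),np.median(r,0),(r.max(0)+r.min(0))/2)
s=dict(np.load('scene6.npz'));cv2.imwrite('pics/s6.png',cv2.resize(s['color'][170:250,160:250],(675,600),interpolation=cv2.INTER_CUBIC))
t=dict(np.load('top6.npz'));p=np.load('p.npy')
f=lambda a,b:np.array((310+a/5.711-.4,180+b/5.714-.4))
for q in (0,.03,-.03):
    m=pts([*p[:4],q]);print(q,[(k,(proj(t,m[k])).round(2)) for k in('piv','bush','ph','knobtop')])
print(f(275,457),f(207,360),f(134,247),f(42,171))
```

```text
long top 440 [0.45567222 0.16704763 0.11415446] [0.45566181 0.16531247 0.26662141] 0.42152657021121454
short top 428 [0.4750052  0.09105314 0.09017069] [0.47283192 0.11698232 0.25236444]
0 [('piv', array([357.96, 259.17])), ('bush', array([344.96, 242.21])), ('ph', array([333.07, 222.7 ])), ('knobtop', array([316.53, 209.27]))]
0.03 [('piv', array([357.96, 259.17])), ('bush', array([345.42, 241.86])), ('ph', array([334.03, 221.95])), ('knobtop', array([317.89, 208.18]))]
-0.03 [('piv', array([357.96, 259.17])), ('bush', array([344.51, 242.57])), ('ph', array([332.14, 223.47])), ('knobtop', array([315.22, 210.39]))]
[357.7526878  259.57899895] [345.84584136 242.60315016] [333.06349151 222.82716136] [316.95422868 209.52649632]
```

View pics/w6c.png

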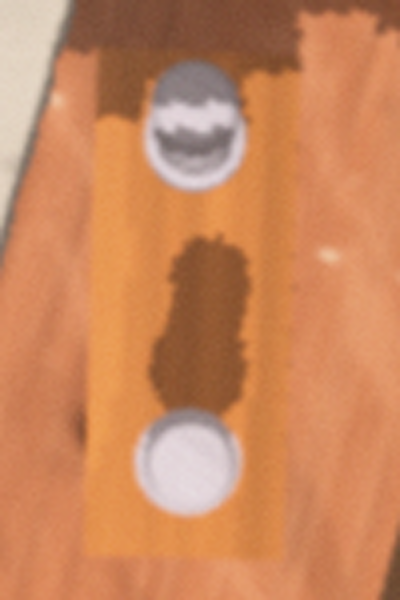

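View pics/s6.png

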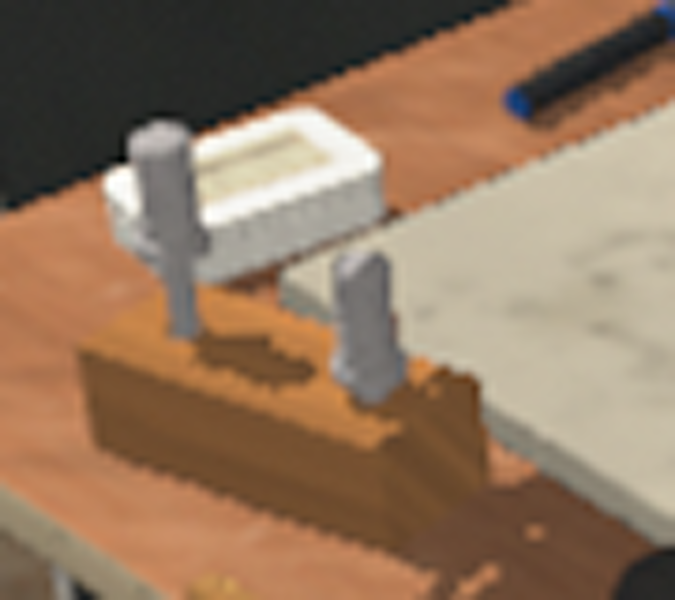

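Run:
```python
from plan import *
s=dict(np.load('scene6.npz'));w=dict(np.load('wrist6.npz'));t=dict(np.load('top6.npz'))
for q in [(.4555,.167,.114),(.4555,.167,.04),(.4725,.091,.09)]:
    print((proj(s,q)-[160,170])*7.5,proj(w,q))
    u=proj(t,q);print(u)
# solve top centre ray at z=.114 from wrist px
for n,uv in(('w',(317.2,226.5)),):
    d=rot(w['attitude'])@np.linalg.inv(w['mtx'])@[*uv,1];l=(.114-w['xyz'][2])/d[2];print(w['xyz']+l*d)
cv2.imwrite('pics/t6p.png',cv2.resize(t['color'][230:280,165:245],(800,500),interpolation=cv2.INTER_CUBIC))
```

```text
[161.48795775 135.69516849] [317.30131413 225.69694272]
[184.91424375 253.25510354]
[192.57614938 332.35764628] [316.98690873 222.41910374]
[191.55356866 257.95195975]
[354.08510481 261.51012866] [321.20219457 137.28224546]
[218.11849941 248.2217012 ]
[0.45540417 0.16767652 0.114     ]
```

View pics/t6p.png

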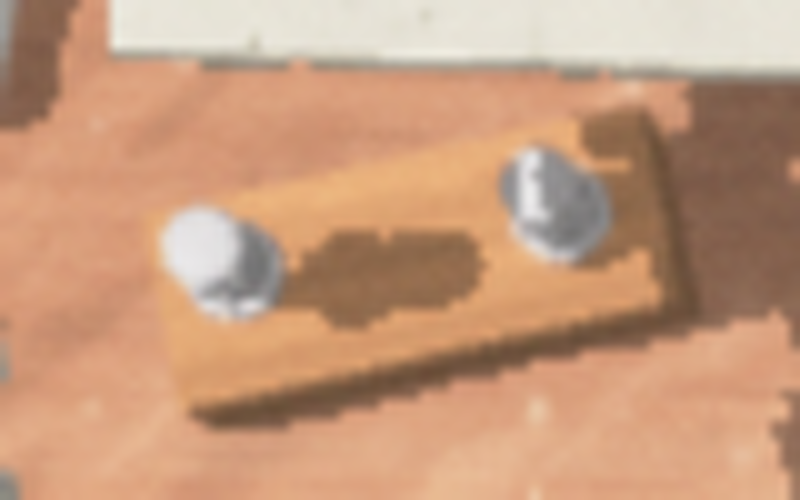

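```bash
cat > blk.py <<'E'
from swing import *
ph=np.radians(13);xh=np.array([np.cos(ph),np.sin(ph),0]);yh=np.cross([0,0,1],xh);zz=R.from_rotvec(-.25*xh).apply([0,0,-1.]);Rb=tool(zz,-xh)
G=np.array([.4555,.1675,.100])+.0188*zz
def berr():
    o=sensors.get_obs();g=o['tool_pos']-G
    print('err x,y,z mm',(np.array([g@xh,g@yh,g[2]])*1e3).round(1),'ang',(np.degrees(R.from_matrix(rot(o['orientation'])@Rb.T).as_rotvec())).round(1),'F',o['force'].round(1),'op',o['opening'].round(4),o['joint_pos'].round(0))
E
python3 - <<'E'
from blk import *
berr();plan([(G-.06*zz,Rb,3),(G,Rb,4)],.3)
E
```

```text
Traceback (most recent call last):
  File "blk.py", line 6, in berr
    print('err x,y,z mm',(np.array([g@xh,g@yh,g[2]])*1e3).round(1),'ang',(np.degrees(R.from_matrix(rot(o['orientation'])@Rb.T).as_rotvec())).round(1),'F',o['force'].round(1),'op',o['opening'].round(4),o['joint_pos'].round(0))
                                                                                                                                                                                   ^^^^^^^^^^^^^^^^^^
AttributeError: 'float' object has no attribute 'round'
```

```bash
sed -i "s/o\['opening'\].round(4)/o['opening']/" blk.py
python3 - <<'E'
from blk import *
berr();plan([(G-.06*zz,Rb,3),(G,Rb,4)],.3)
E
```

```text
err x,y,z mm [ -4.6  34.2 165.3] ang [0.5 1.5 2. ] F [ 0.4 -0.6 -0.8] op 0.06143830226564444 [ 55.   5. -22.  10. -73. -44.]
dist 0.109 ang 2.5 n 3
dist 0.060 ang 0.0 n 4
[0.3,[0.0118,-0.0237,-0.1428],[-0.0004,-0.0014,-0.0018]],[0.3,[0.0118,-0.0237,-0.1428],[-0.0004,-0.0014,-0.0018]],[0.3,[0.0118,-0.0237,-0.1428],[-0.0004,-0.0014,-0.0018]],[0.3,[0.0033,-0.0145,-0.0581],[0.0,0.0,0.0]],[0.3,[0.0033,-0.0145,-0.0581],[0.0,0.0,0.0]],[0.3,[0.0033,-0.0145,-0.0581],[0.0,0.0,0.0]],[0.3,[0.0033,-0.0145,-0.0581],[0.0,0.0,0.0]],
```

Emit:
{"fn": "send_rows", "kwargs": {"commands": [[0.3, [0.0118, -0.0237, -0.143], [-0.0004, -0.0014, -0.0018]], [0.3, [0.0118, -0.0237, -0.143], [-0.0004, -0.0014, -0.0018]], [0.3, [0.0118, -0.0237, -0.143], [-0.0004, -0.0014, -0.0018]], [0.3, [0, 0, 0], [0, 0, 0]]]}}

```text
clock: 11.1
tool_pos: [0.4538, 0.174, 0.1382]
orientation: [-165.7, 0.4, -167.4]
force: [-0.4, -0.1, 0.1]
opening: 0.0615
```

Run:
```python
from blk import *
berr();plan([(G,Rb,5)],.3)
```

```text
err x,y,z mm [-0.2 11.4 56.5] ang [ 0.1 -0.3 -0.4] F [-0.4 -0.1  0.1] op 0.06151370606267142 [ 53.  10. -34.  13. -56. -49.]
dist 0.058 ang 0.6 n 5
[0.3,[0.0022,-0.0089,-0.0452],[-0.0001,0.0002,0.0002]],[0.3,[0.0022,-0.0089,-0.0452],[-0.0001,0.0002,0.0002]],[0.3,[0.0022,-0.0089,-0.0452],[-0.0001,0.0002,0.0002]],[0.3,[0.0022,-0.0089,-0.0452],[-0.0001,0.0002,0.0002]],[0.3,[0.0022,-0.0089,-0.0452],[-0.0001,0.0002,0.0002]],
```

Emit:
{"fn": "send_rows", "kwargs": {"commands": [[0.3, [0.0022, -0.0089, -0.0452], [0, 0.0002, 0.0002]], [0.3, [0.0022, -0.0089, -0.0452], [0, 0.0002, 0.0002]], [0.3, [0.0022, -0.0089, -0.0452], [0, 0.0002, 0.0002]], [0.3, [0.0022, -0.0089, -0.0452], [0, 0.0002, 0.0002]], [0.3, [0.0022, -0.0089, -0.0452], [0, 0.0002, 0.0002]], [0.3, [0, 0, 0], [0, 0, 0]]]}}

```text
clock: 11.7
tool_pos: [0.4592, 0.1629, 0.0838]
orientation: [-165.9, 0.3, -167.1]
force: [0.3, 0.3, 0.0]
opening: 0.0614
```

Run:
```python
from blk import *
berr();plan([(G,Rb,1)],.3)
```

```text
err x,y,z mm [ 2.6 -0.7  2. ] ang [ 0.3 -0.3 -0.1] F [0.3 0.3 0. ] op 0.06141093340248319 [ 52.  14. -38.  15. -48. -50.]
dist 0.003 ang 0.4 n 1
[0.3,[-0.0108,0.0004,-0.0079],[-0.0008,0.0007,0.0004]],
```

Emit:
{"fn": "send_rows", "kwargs": {"commands": [[0.3, [-0.0108, 0.0004, -0.006], [-0.0008, 0.0007, 0.0004]], [0.3, [0, 0, 0], [0, 0, 0]], [1, [0, 0, 0], [0, 0, 0]], [1, [0, 0, 0], [0, 0, 0]], [1, [0, 0, 0], [0, 0, 0]], [1, [0, 0, 0], [0, 0, 0]], [1, [0, 0, 0], [0, 0, 0]], [1, [0, 0, 0], [0, 0, 0]], [1, [0, 0, 0], [0, 0, 0]], [1, [0, 0, 0], [0, 0, 0]]]}}

```text
clock: 12.7
tool_pos: [0.4575, 0.1645, 0.0842]
orientation: [-165.8, 0.2, -166.9]
force: [0.3, 0.4, -0.3]
opening: 0.0195
```

Run:
```python
from blk import *
berr()
```

```text
err x,y,z mm [1.3 1.3 2.4] ang [ 0.1 -0.1  0.1] F [ 0.3  0.4 -0.3] op 0.019525164055845264 [ 52.  14. -38.  15. -48. -50.]
```

Emit:
{"fn": "send_rows", "kwargs": {"commands": [[1, [0, 0, 0.04], [0, 0, 0]], [1, [0, 0, 0.04], [0, 0, 0]], [1, [0, 0, 0.06], [0, 0, 0]], [1, [0, 0, 0.08], [0, 0, 0]], [1, [0, 0, 0.1], [0, 0, 0]], [1, [0, 0, 0.12], [0, 0, 0]], [1, [0, 0, 0.12], [0, 0, 0]], [1, [0, 0, 0], [0, 0, 0]]]}}

```text
clock: 13.5
tool_pos: [0.4561, 0.1632, 0.2348]
orientation: [-165.8, 0.1, -166.9]
force: [0.3, -0.4, -0.7]
opening: 0.0195
```

Run:
```python
from blk import *
berr()
for n in ('scene','wrist','top'):
    s=snapshot(n);np.savez(n+'7.npz',**s)
    cv2.imwrite(f'pics/{n}7.png',s['color'])
o=sensors.get_obs();Rt=rot(o['orientation']);gp=o['tool_pos']-.0188*Rt[:,2]
hz=R.from_rotvec(.25*(-Rt[:,0])).apply(-Rt[:,2]); print(hz)
hz=R.from_rotvec(.25*Rt[:,0]).apply(-Rt[:,2]); print(hz)
s=dict(np.load('scene7.npz'))
cv2.imwrite('pics/s7.png',cv2.resize(s['color'][130:250,140:240],(500,600),interpolation=cv2.INTER_CUBIC))
for f in(.012,-.030,-.0904):print((proj(s,gp+f*np.array([0,0,1]))-[140,130])*5)
```

```text
err x,y,z mm [ -0.4   0.3 153.1] ang [ 0.1 -0.1  0.1] F [ 0.3 -0.4 -0.7] op 0.019490031407827985 [ 52.   4. -26.  12. -69. -44.]
[0.00366958 0.0018469  0.99999156]
[-0.10465771  0.46875136  0.87710827]
[159.44043118   7.7039891 ]
[173.00311578  93.09651022]
[191.66587635 210.59980876]
```

View pics/s7.png

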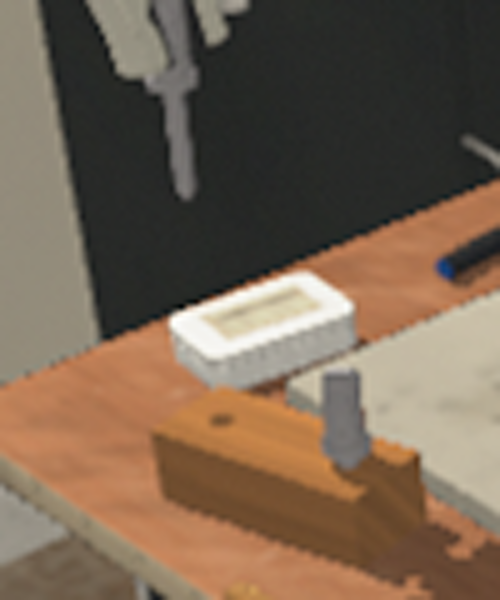

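View pics/wrist7.png

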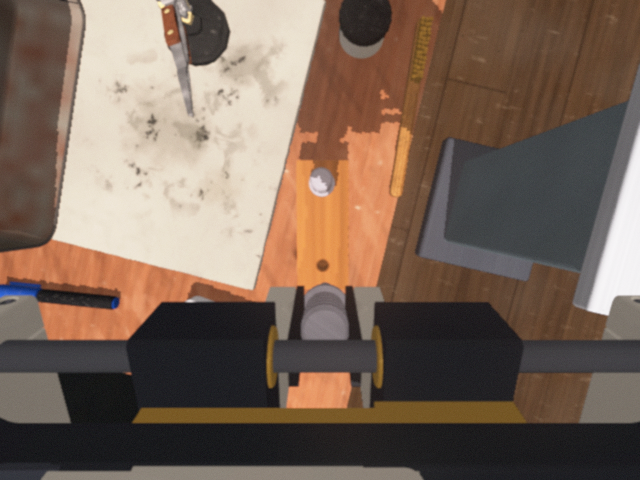

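```bash
cat > pinfit.py <<'E'
from plan import *
def pincloud(s,ax0,gp,lo=-.088,hi=-.034,rad=.014):
    P=cloud(s).reshape(-1,3);d=P-gp;h=d@ax0;r=np.linalg.norm(d-np.outer(h,ax0),axis=1)
    m=(h>lo)&(h<hi)&(r<rad)&(s['z_map'].ravel()>0);return P[m],h[m]
E
python3 - <<'E'
from pinfit import *
o=sensors.get_obs();Rt=rot(o['orientation']);gp=o['tool_pos']-.0188*Rt[:,2]
ax=R.from_rotvec(-.25*Rt[:,0]).apply(-Rt[:,2])
for n in('scene','top'):
    s=dict(np.load(n+'7.npz'))
    Q,h=pincloud(s,ax,gp,lo=-.1);print(n,len(Q))
    if len(Q)<5: continue
    A=np.c_[np.ones(len(h)),h]
    c=np.linalg.lstsq(A,Q-gp-np.outer(h,ax),rcond=None)[0];print('off mm at gp',c[0]*1e3,'slope',c[1],'h range',h.min(),h.max())
    for k in range(int(h.min()*1e3)-1,int(h.max()*1e3),8):
        m=(h*1e3>=k)&(h*1e3<k+8)
        if m.any():print(k,m.sum(),((Q[m]-gp).mean(0)*1e3).round(1))
t=dict(np.load('top7.npz'))
u=proj(t,gp).astype(int);print(u)
cv2.imwrite('pics/t7.png',cv2.resize(t['color'][u[1]-30:u[1]+50,u[0]-50:u[0]+50],(750,600),interpolation=cv2.INTER_CUBIC))
E
```

```text
scene 81
off mm at gp [-2.36876014 -1.08724974  0.0107005 ] slope [-1.19322434e-03 -2.92174787e-02  5.83410167e-05] h range -0.08636361062602488 -0.03400894970199609
-87 6 [ -1.7   2.4 -82.4]
-79 13 [ -2.3   0.5 -74.7]
-71 14 [ -3.7   0.1 -67.2]
-63 13 [ -2.1   0.9 -59.4]
-55 13 [ -2.1   0.5 -51.6]
-47 13 [ -2.4   0.8 -43.8]
-39 9 [ -2.8  -1.  -36.7]
top 3
[171 244]
```

View pics/t7.png

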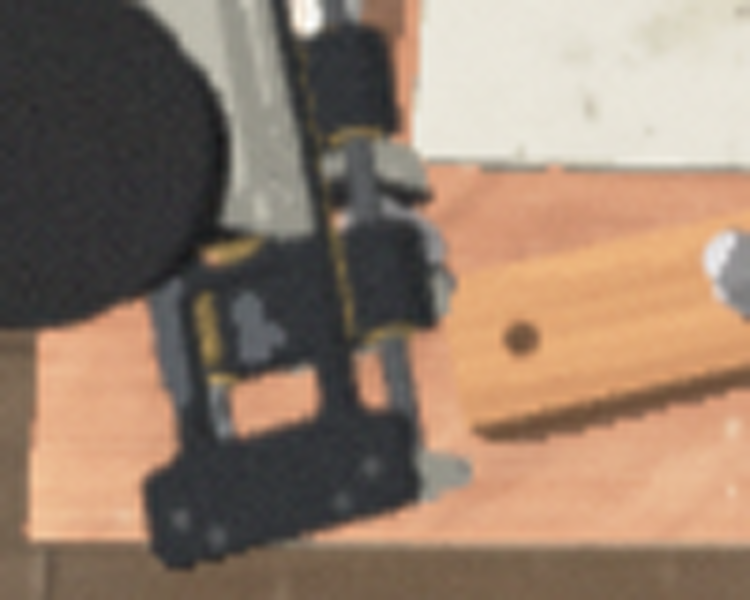

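```bash
cat > ins.py <<'E'
from swing import *
L=p[:3]
g=.0904; YO=-.0013   # pin axis offset along +y_h from grasp point
def ipose(h,dx=0,dy=0,tilt=-.25):
    zz=R.from_rotvec(tilt*x).apply(-z); tip=L+h*z+dx*x+dy*y
    gp=tip+g*z-YO*y
    return gp+.0188*zz,tool(zz,-x)
def ierr():
    o=sensors.get_obs();Rt=rot(o['orientation']);gp=o['tool_pos']-.0188*Rt[:,2]
    hz=R.from_rotvec(-.25*Rt[:,0]).apply(-Rt[:,2]); xx=-Rt[:,0]; yy=np.cross(hz,xx)
    tip=gp-g*hz+YO*yy-L
    print('tip in bed mm',(np.array([tip@x,tip@y,tip@z])*1e3).round(1),'axis err deg',np.degrees([hz@x,hz@y]).round(2),'F bed',np.array([o['force']@v for v in(x,y,z)]).round(1),'op',round(o['opening'],4),'t',o['clock'],'j',o['joint_pos'].round(0))
    return tip+L,hz
E
python3 - <<'E'
from ins import *
o=sensors.get_obs()
A,B=ipose(.10);print(A)
mid=np.array([.47,.05,.285])
j=path([(o['tool_pos'],rot(o['orientation'])),(A,B),ipose(.035),ipose(-.05)],o['joint_pos'])
Rm=Slerp([0,1],R.from_matrix(np.array([rot(o['orientation']),B])))([.45])[0].as_matrix()
plan([(mid,Rm,6),(A,B,7)],1)
E
```

```text
[ 0.48645577 -0.12386331  0.23409334]
0 [ 52.2   4.5 -26.   11.7 -69.2 -44.3] cost 4.0e-27 dmax 0.0
1 [  30.7    3.3  -42.7   36.   -64.  -112.8] cost 2.3e-28 dmax 68.6
2 [  24.6    8.1  -46.7   42.2  -54.6 -115.9] cost 3.1e-24 dmax 9.4
3 [  15.3   15.3  -51.1   55.2  -43.6 -123.3] cost 1.7e-22 dmax 13.0
dist 0.125 ang 33.9 n 6
dist 0.182 ang 41.5 n 7
[1,[0.0105,-0.0745,0.0365],[-0.0026,-0.0067,-0.014]],[1,[0.0105,-0.0745,0.0365],[-0.0026,-0.0067,-0.014]],[1,[0.0105,-0.0745,0.0365],[-0.0026,-0.0067,-0.014]],[1,[0.0105,-0.0745,0.0365],[-0.0026,-0.0067,-0.014]],[1,[0.0105,-0.0745,0.0365],[-0.0026,-0.0067,-0.014]],[1,[0.0105,-0.0745,0.0365],[-0.0026,-0.0067,-0.014]],[1,[0.0094,-0.0994,-0.0291],[-0.0027,-0.007,-0.0147]],[1,[0.0094,-0.0994,-0.0291],[-0.0027,-0.007,-0.0147]],[1,[0.0094,-0.0994,-0.0291],[-0.0027,-0.007,-0.0147]],[1,[0.0094,-0.0994,-0.0291],[-0.0027,-0.007,-0.0147]],[1,[0.0094,-0.0994,-0.0291],[-0.0027,-0.007,-0.0147]],[1,[0.0094,-0.0994,-0.0291],[-0.0027,-0.007,-0.0147]],[1,[0.0094,-0.0994,-0.0291],[-0.0027,-0.007,-0.0147]],
```

Emit:
{"fn": "send_rows", "kwargs": {"commands": [[1, [0.0105, -0.0745, 0.0365], [-0.0026, -0.0067, -0.014]], [1, [0.0105, -0.0745, 0.0365], [-0.0026, -0.0067, -0.014]], [1, [0.0105, -0.0745, 0.0365], [-0.0026, -0.0067, -0.014]], [1, [0.0105, -0.0745, 0.0365], [-0.0026, -0.0067, -0.014]], [1, [0.0105, -0.0745, 0.0365], [-0.0026, -0.0067, -0.014]], [1, [0.0105, -0.0745, 0.0365], [-0.0026, -0.0067, -0.014]], [1, [0.0094, -0.0994, -0.0291], [-0.0027, -0.007, -0.0147]], [1, [0.0094, -0.0994, -0.0291], [-0.0027, -0.007, -0.0147]], [1, [0.0094, -0.0994, -0.0291], [-0.0027, -0.007, -0.0147]], [1, [0.0094, -0.0994, -0.0291], [-0.0027, -0.007, -0.0147]], [1, [0.0094, -0.0994, -0.0291], [-0.0027, -0.007, -0.0147]], [1, [0.0094, -0.0994, -0.0291], [-0.0027, -0.007, -0.0147]]]}}

```text
clock: 14.85
tool_pos: [0.4778, -0.1114, 0.2307]
orientation: [-163.7, 30.2, 127.6]
force: [0.7, -0.2, 0.0]
opening: 0.0192
```

Run:
```python
from ins import *
ierr();A,B=ipose(.035);plan([(A,B,5)],1)
```

```text
tip in bed mm [-17.1  -0.3 105.2] axis err deg [1.83 0.05] F bed [ 0.5  0.5 -0.3] op 0.0192 t 14.85 j [  32.    3.  -43.   34.  -65. -110.]
dist 0.072 ang 3.7 n 5
[1,[0.0223,-0.0329,-0.0413],[-0.0003,-0.0014,-0.0015]],[1,[0.0223,-0.0329,-0.0413],[-0.0003,-0.0014,-0.0015]],[1,[0.0223,-0.0329,-0.0413],[-0.0003,-0.0014,-0.0015]],[1,[0.0223,-0.0329,-0.0413],[-0.0003,-0.0014,-0.0015]],[1,[0.0223,-0.0329,-0.0413],[-0.0003,-0.0014,-0.0015]],
```

Emit:
{"fn": "send_rows", "kwargs": {"commands": [[1, [0.0223, -0.0329, -0.0413], [-0.0003, -0.0014, -0.0015]], [1, [0.0223, -0.0329, -0.0413], [-0.0003, -0.0014, -0.0015]], [1, [0.0223, -0.0329, -0.0413], [-0.0003, -0.0014, -0.0015]], [1, [0.0223, -0.0329, -0.0413], [-0.0003, -0.0014, -0.0015]], [1, [0.0223, -0.0329, -0.0413], [-0.0003, -0.0014, -0.0015]], [1, [0, 0, 0], [0, 0, 0]]]}}

```text
clock: 15.45
tool_pos: [0.4999, -0.1592, 0.169]
orientation: [-164.7, 31.9, 123.9]
force: [0.4, -0.4, -1.0]
opening: 0.0192
```

Run:
```python
from ins import *
tip,hz=ierr()
for n in ('scene','wrist','top'):
    s=snapshot(n);np.savez(n+'8.npz',**s)
    cv2.imwrite(f'pics/{n}8.png',s['color'])
    print(n,'tip',proj(s,tip).round(1),'collar',proj(s,tip+.06*hz).round(1),'ph',proj(s,L+.01*z).round(1),'bush',proj(s,L+.017*z-.058*y).round(1))
s=dict(np.load('scene8.npz'))
cv2.imwrite('pics/s8.png',cv2.resize(s['color'][190:290,270:370],(600,600),interpolation=cv2.INTER_CUBIC))
s=dict(np.load('top8.npz'))
cv2.imwrite('pics/t8.png',cv2.resize(s['color'][180:280,300:400],(600,600),interpolation=cv2.INTER_CUBIC))
```

```text
tip in bed mm [-3.6 -9.7 25.3] axis err deg [0.15 0.94] F bed [-0.1  0.1 -1.2] op 0.0192 t 15.45 j [  24.    9.  -48.   43.  -54. -116.]
scene tip [305.3 234.3] collar [290.1 212.1] ph [311.4 236.6] bush [304.5 249.3]
wrist tip [326.2 281.9] collar [326.7 303.4] ph [321.1 291.6] bush [321.1 211.6]
top tip [331.6 227.4] collar [320.5 229.9] ph [333.1 222.7] bush [345.  242.2]
```

View pics/s8.png

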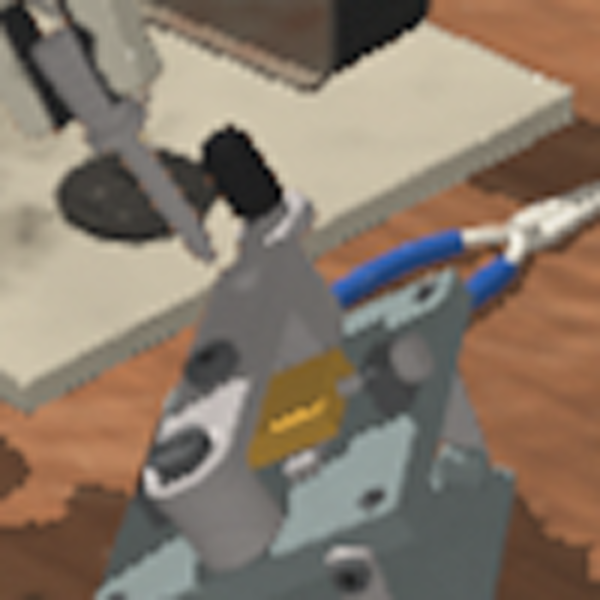

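View pics/t8.png

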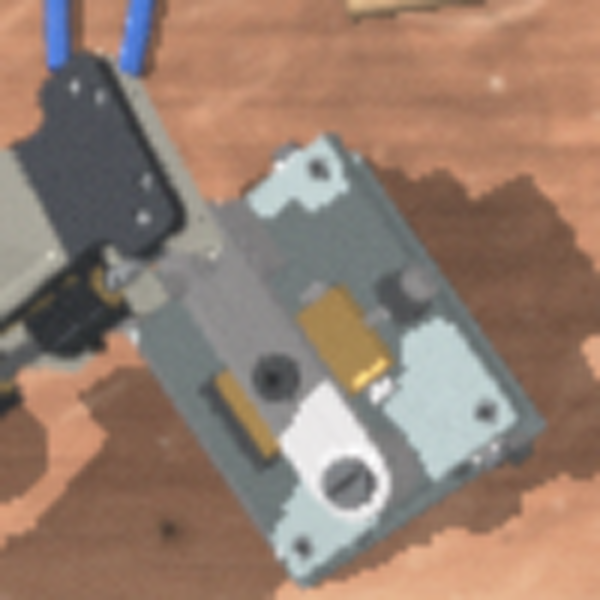

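View pics/wrist8.png

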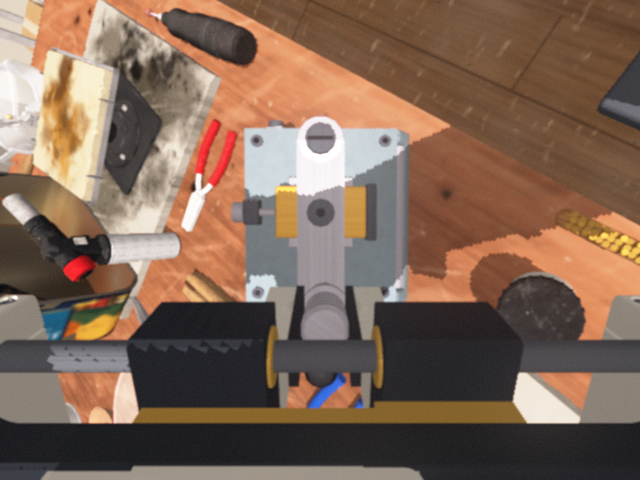

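Run:
```python
from ins import *
A,B=ipose(.02);plan([(A,B,3)],1)
```

```text
dist 0.010 ang 0.7 n 3
[1,[0.0122,-0.0016,-0.0063],[0.0002,-0.0005,0.0004]],[1,[0.0122,-0.0016,-0.0063],[0.0002,-0.0005,0.0004]],[1,[0.0122,-0.0016,-0.0063],[0.0002,-0.0005,0.0004]],
```

Emit:
{"fn": "send_rows", "kwargs": {"commands": [[1, [0.0122, -0.0016, -0.0063], [0.0002, -0.0005, 0.0004]], [1, [0.0122, -0.0016, -0.0063], [0.0002, -0.0005, 0.0004]], [1, [0.0122, -0.0016, -0.0063], [0.0002, -0.0005, 0.0004]], [1, [0, 0, 0], [0, 0, 0]]]}}

```text
clock: 16.0
tool_pos: [0.5118, -0.1576, 0.1674]
orientation: [-165.9, 32.1, 124.0]
force: [-0.6, -1.0, -0.3]
opening: 0.0195
```

Run:
```python
from ins import *
tip,hz=ierr()
A,B=ipose(.02);plan([(A,B,1)],1)
s=snapshot('scene');np.savez('scene9.npz',**s)
print('tip',(proj(s,tip)-[280,200])*10,'ph',(proj(s,L+.01*z)-[280,200])*10)
cv2.imwrite('pics/s9.png',cv2.resize(s['color'][200:260,280:340],(600,600),interpolation=cv2.INTER_CUBIC))
```

```text
tip in bed mm [ 0.3  2.6 21.1] axis err deg [-0.06 -0.26] F bed [ 0.3 -1.  -0.5] op 0.0195 t 16.0 j [  23.    9.  -48.   44.  -53. -117.]
dist 0.003 ang 0.3 n 1
[1,[-0.0067,-0.0063,-0.0043],[-0.0001,0.0005,-0.0006]],
tip [289.98937215 319.9117562 ] ph [314.13269469 366.49109392]
```

View pics/s9.png

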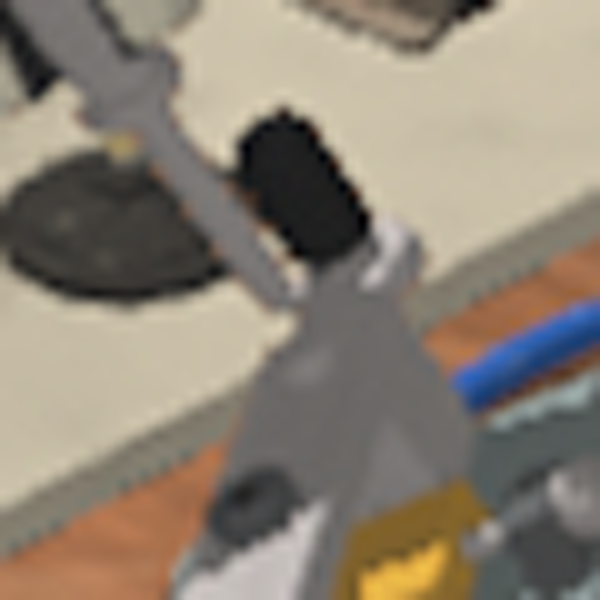

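Run:
```python
from ins import *
A,B=ipose(.012,0,-.0005);plan([(A,B,2)],1)
```

```text
dist 0.010 ang 0.3 n 2
[1,[0.0008,-0.0106,-0.0159],[-0.0001,0.0002,-0.0003]],[1,[0.0008,-0.0106,-0.0159],[-0.0001,0.0002,-0.0003]],
```

Emit:
{"fn": "send_rows", "kwargs": {"commands": [[1, [0.0008, -0.0106, -0.0159], [-0.0001, 0.0002, -0.0003]], [1, [0.0008, -0.0106, -0.0159], [-0.0001, 0.0002, -0.0003]], [1, [0, 0, 0], [0, 0, 0]]]}}

```text
clock: 16.35
tool_pos: [0.5121, -0.1632, 0.159]
orientation: [-165.7, 32.1, 123.9]
force: [-0.7, 0.0, -0.2]
opening: 0.0195
```

Run:
```python
from ins import *
tip,hz=ierr()
for h in (.012,.004):
  A,B=ipose(h,0,-.0005);plan([(A,B,3)],1)
s=snapshot('scene');np.savez('scene10.npz',**s)
cv2.imwrite('pics/s10.png',cv2.resize(s['color'][200:260,280:340],(600,600),interpolation=cv2.INTER_CUBIC))
w=snapshot('wrist');cv2.imwrite('pics/w10.png',cv2.resize(w['color'][180:360,240:420],(600,600),interpolation=cv2.INTER_CUBIC))
```

```text
tip in bed mm [-0.  -0.7 11.5] axis err deg [-0.04  0.  ] F bed [-0.4 -0.6  0. ] op 0.0195 t 16.35 j [  22.   10.  -48.   45.  -51. -118.]
dist 0.001 ang 0.0 n 3
[1,[0.0,0.0004,0.0007],[0.0,0.0,0.0]],[1,[0.0,0.0004,0.0007],[0.0,0.0,0.0]],[1,[0.0,0.0004,0.0007],[0.0,0.0,0.0]],
dist 0.007 ang 0.0 n 3
[1,[0.0032,-0.0043,-0.0084],[0.0,0.0,0.0]],[1,[0.0032,-0.0043,-0.0084],[0.0,0.0,0.0]],[1,[0.0032,-0.0043,-0.0084],[0.0,0.0,0.0]],
```

View pics/s10.png

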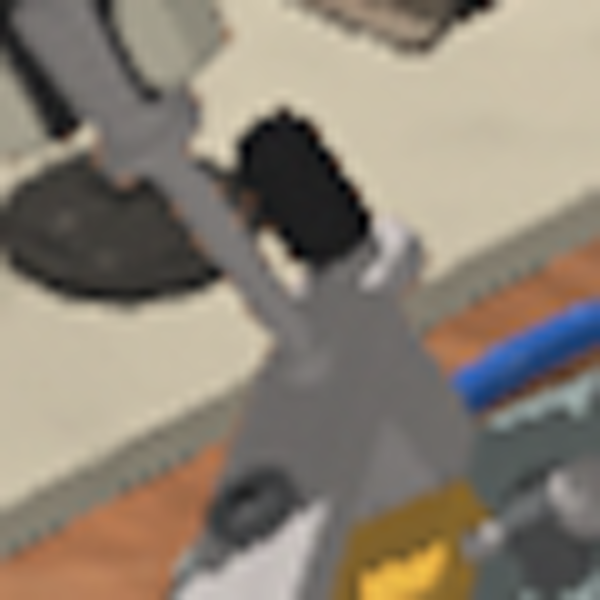

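View pics/w10.png

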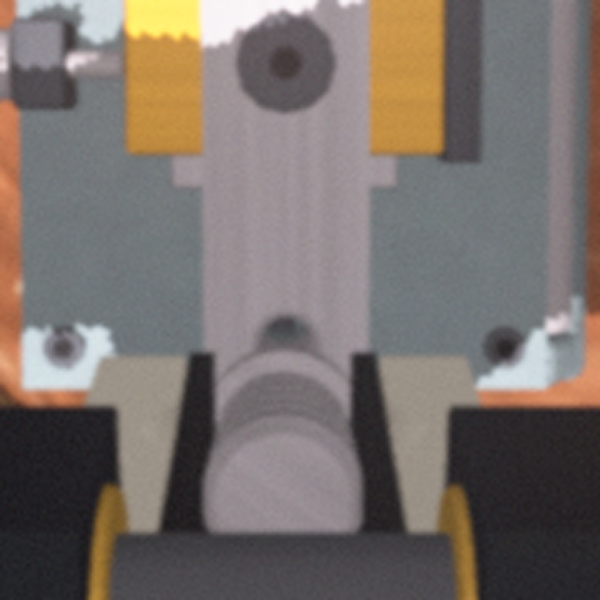

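Run:
```python
from ins import *
w=snapshot('wrist')
for n,v in dict(ph=L+.01*z,edge=L+.01*z-.006*y,bush=L+.017*z-.058*y).items(): print(n,((proj(w,v)-[240,180])/.3).round(0))
tip,hz=ierr()
print('collar far edge top',((proj(w,tip+.065*hz-.0125*y)-[240,180])/.3).round(0),'griptop c',((proj(w,tip+.102*hz)-[240,180])/.3).round(0))
A,B=ipose(.0,0,-.0005);plan([(A,B,4)],1)
```

```text
ph [287. 342.]
edge [287. 313.]
bush [288.  58.]
tip in bed mm [ 0.2 -0.2 11.9] axis err deg [-0.05 -0.04] F bed [-1.2  0.5 -1.6] op 0.0195 t 16.5 j [  22.   10.  -48.   45.  -51. -118.]
collar far edge top [287. 342.] griptop c [289. 501.]
dist 0.012 ang 0.1 n 4
[1,[0.0033,-0.0053,-0.0102],[0.0,0.0001,0.0]],[1,[0.0033,-0.0053,-0.0102],[0.0,0.0001,0.0]],[1,[0.0033,-0.0053,-0.0102],[0.0,0.0001,0.0]],[1,[0.0033,-0.0053,-0.0102],[0.0,0.0001,0.0]],
```

Emit:
{"fn": "send_rows", "kwargs": {"commands": [[1, [0.001, -0.007, -0.0102], [0, 0, 0]], [1, [0.0023, -0.0063, -0.0102], [0, 0, 0]], [1, [0.0033, -0.0053, -0.0102], [0, 0, 0]], [1, [0, 0, 0], [0, 0, 0]]]}}

```text
clock: 16.9
tool_pos: [0.5143, -0.1678, 0.1514]
orientation: [-165.8, 32.1, 123.8]
force: [0.5, -0.1, -0.4]
opening: 0.0191
```

Run:
```python
from ins import *
ierr()
A,B=ipose(-.012,0,-.001);plan([(A,B,6)],1)
```

```text
tip in bed mm [ 0.2 -1.3  2.3] axis err deg [-0.06 -0.07] F bed [ 0.1  0.4 -0.5] op 0.0191 t 16.9 j [  21.   11.  -49.   47.  -50. -118.]
dist 0.014 ang 0.1 n 6
[1,[0.003,-0.004,-0.0081],[0.0,0.0,-0.0]],[1,[0.003,-0.004,-0.0081],[0.0,0.0,-0.0]],[1,[0.003,-0.004,-0.0081],[0.0,0.0,-0.0]],[1,[0.003,-0.004,-0.0081],[0.0,0.0,-0.0]],[1,[0.003,-0.004,-0.0081],[0.0,0.0,-0.0]],[1,[0.003,-0.004,-0.0081],[0.0,0.0,-0.0]],
```

Emit:
{"fn": "send_rows", "kwargs": {"commands": [[1, [0.003, -0.004, -0.0081], [0, 0, 0]], [1, [0.003, -0.004, -0.0081], [0, 0, 0]], [1, [0.003, -0.004, -0.0081], [0, 0, 0]], [1, [0.003, -0.004, -0.0081], [0, 0, 0]], [1, [0, 0, 0], [0, 0, 0]]]}}

```text
clock: 17.4
tool_pos: [0.5173, -0.1724, 0.1424]
orientation: [-165.7, 32.1, 123.8]
force: [0.4, -1.1, -1.0]
opening: 0.0198
```

Run:
```python
from ins import *
ierr()
A,B=ipose(-.025,0,-.001);plan([(A,B,6)],1)
```

```text
tip in bed mm [ 0.  -1.4 -8.2] axis err deg [-0.05 -0.03] F bed [ 0.5 -0.3 -1.5] op 0.0198 t 17.4 j [  20.   12.  -49.   48.  -49. -119.]
dist 0.017 ang 0.1 n 6
[1,[0.0036,-0.0048,-0.0095],[0.0,0.0,0.0]],[1,[0.0036,-0.0048,-0.0095],[0.0,0.0,0.0]],[1,[0.0036,-0.0048,-0.0095],[0.0,0.0,0.0]],[1,[0.0036,-0.0048,-0.0095],[0.0,0.0,0.0]],[1,[0.0036,-0.0048,-0.0095],[0.0,0.0,0.0]],[1,[0.0036,-0.0048,-0.0095],[0.0,0.0,0.0]],
```

Emit:
{"fn": "send_rows", "kwargs": {"commands": [[1, [0.0036, -0.0048, -0.0095], [0, 0, 0]], [1, [0.0034, -0.005, -0.0095], [0, 0, 0]], [1, [0.0034, -0.005, -0.0095], [0, 0, 0]], [1, [0.0034, -0.005, -0.0095], [0, 0, 0]], [1, [0.0034, -0.005, -0.0095], [0, 0, 0]], [1, [0, 0, 0], [0, 0, 0]]]}}

```text
clock: 18.0
tool_pos: [0.5219, -0.1792, 0.1294]
orientation: [-165.7, 32.1, 123.9]
force: [-0.1, 0.1, -1.6]
opening: 0.0193
```

Run:
```python
from ins import *
ierr()
A,B=ipose(-.045,0,-.001);plan([(A,B,8)],1)
s=snapshot('scene');cv2.imwrite('pics/s11.png',cv2.resize(s['color'][200:260,280:340],(600,600),interpolation=cv2.INTER_CUBIC))
```

```text
tip in bed mm [  0.1  -1.5 -23.6] axis err deg [-0.05 -0.01] F bed [-0.9 -0.1 -1.3] op 0.0193 t 18.0 j [  18.   13.  -50.   51.  -47. -121.]
dist 0.021 ang 0.1 n 8
[1,[0.0033,-0.0046,-0.0091],[0.0,0.0,0.0]],[1,[0.0033,-0.0046,-0.0091],[0.0,0.0,0.0]],[1,[0.0033,-0.0046,-0.0091],[0.0,0.0,0.0]],[1,[0.0033,-0.0046,-0.0091],[0.0,0.0,0.0]],[1,[0.0033,-0.0046,-0.0091],[0.0,0.0,0.0]],[1,[0.0033,-0.0046,-0.0091],[0.0,0.0,0.0]],[1,[0.0033,-0.0046,-0.0091],[0.0,0.0,0.0]],[1,[0.0033,-0.0046,-0.0091],[0.0,0.0,0.0]],
```

View pics/s11.png

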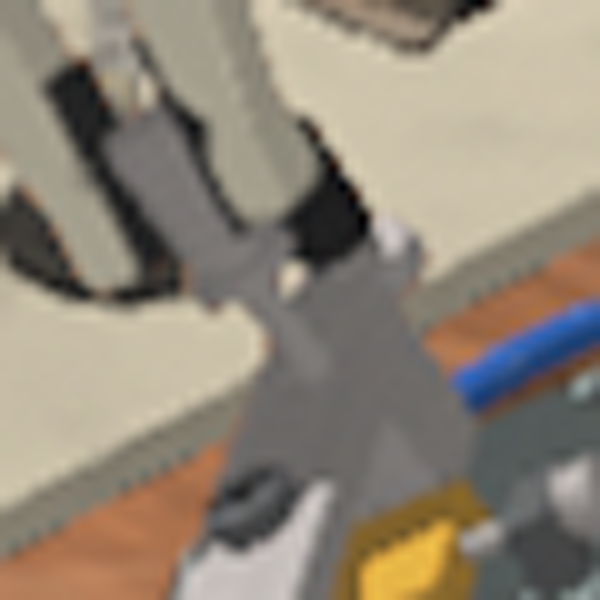

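The pin is well into the plate: the collar at (245,260) is visibly nearing the plate, and the forces are near zero. I'll continue.

Emit:
{"fn": "send_rows", "kwargs": {"commands": [[1, [0.0033, -0.0046, -0.0091], [0, 0, 0]], [1, [0.0033, -0.0046, -0.0091], [0, 0, 0]], [1, [0.0033, -0.0046, -0.0091], [0, 0, 0]], [1, [0.0033, -0.0046, -0.0091], [0, 0, 0]], [1, [0.0033, -0.0046, -0.0091], [0, 0, 0]], [1, [0.0033, -0.0046, -0.0091], [0, 0, 0]], [1, [0.0033, -0.0046, -0.0091], [0, 0, 0]], [1, [0, 0, 0], [0, 0, 0]]]}}

```text
clock: 18.85
tool_pos: [0.528, -0.1881, 0.1122]
orientation: [-165.7, 32.1, 123.9]
force: [-0.5, -0.5, -1.0]
opening: 0.0192
```

Run:
```python
from ins import *
ierr()
A,B=ipose(-.05,0,-.001);plan([(A,B,3)],1)
```

```text
tip in bed mm [  0.1  -1.3 -43.9] axis err deg [-0.05  0.01] F bed [-0.4 -0.7 -0.9] op 0.0192 t 18.85 j [  16.   15.  -51.   54.  -44. -123.]
dist 0.006 ang 0.1 n 3
[1,[0.0028,-0.0033,-0.0069],[0.0,0.0,0.0]],[1,[0.0028,-0.0033,-0.0069],[0.0,0.0,0.0]],[1,[0.0028,-0.0033,-0.0069],[0.0,0.0,0.0]],
```

Now push until contact force shows.

Emit:
{"fn": "send_rows", "kwargs": {"commands": [[1, [0.0025, -0.0035, -0.0068], [0, 0, 0]], [1, [0.0025, -0.0035, -0.0068], [0, 0, 0]], [1, [0.0025, -0.0035, -0.0068], [0, 0, 0]], [1, [0, 0, 0], [0, 0, 0]]]}}

```text
clock: 19.25
tool_pos: [0.5302, -0.1908, 0.107]
orientation: [-165.7, 32.2, 123.9]
force: [-4.2, 3.9, 2.2]
opening: 0.0193
```

```bash
python3 -c "
from ins import *
ierr()"
```

```text
tip in bed mm [  0.4  -1.  -50.1] axis err deg [-0.09 -0.02] F bed [-3.5 -1.3  4.9] op 0.0193 t 19.25 j [  15.   15.  -51.   56.  -44. -124.]
```

Emit:
{"fn": "send_rows", "kwargs": {"commands": [[1, [0.001, -0.0018, -0.0035], [0, 0, 0]], [1, [0.001, -0.0018, -0.0035], [0, 0, 0]], [1, [0, 0, 0], [0, 0, 0]]]}}

```text
clock: 19.55
tool_pos: [0.5306, -0.1913, 0.1075]
orientation: [-165.8, 32.3, 123.9]
force: [-2.7, 1.0, -1.3]
opening: 0.0195
```

```bash
python3 -c "
from ins import *
ierr()
s=snapshot('scene');cv2.imwrite('pics/s12.png',cv2.resize(s['color'][200:260,280:340],(600,600),interpolation=cv2.INTER_CUBIC))"
```

```text
tip in bed mm [  1.4  -0.8 -50.1] axis err deg [-0.26 -0.1 ] F bed [-2.7 -1.7  0.2] op 0.0195 t 19.55 j [  15.   15.  -51.   56.  -43. -124.]
```

View pics/s12.png

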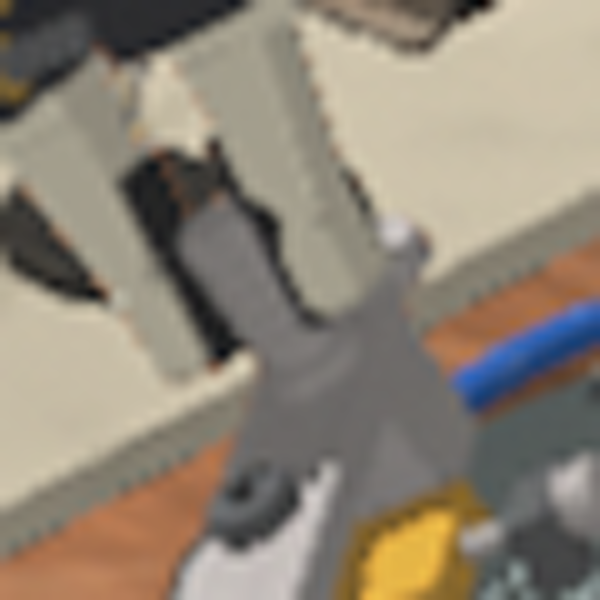

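Emit:
{"fn": "send_rows", "kwargs": {"commands": [[1, [0.003, -0.004, -0.015], [0, 0, 0]]]}}

```text
clock: 19.7
tool_pos: [0.5323, -0.1917, 0.1057]
orientation: [-165.9, 32.5, 124.0]
force: [-21.5, 25.9, 37.2]
opening: 0.0195
```

```bash
python3 -c "
from ins import *
ierr()"
```

```text
tip in bed mm [  1.7   0.5 -52.3] axis err deg [-0.41 -0.23] F bed [-8.6 -3.4 49.3] op 0.0195 t 19.7 j [  15.   15.  -52.   57.  -43. -124.]
```

Emit:
{"fn": "send_rows", "kwargs": {"commands": [[1, [-0.0025, 0.003, 0.007], [0, 0, 0]], [0.5, [0, 0, 0], [0, 0, 0]], [0.5, [0, 0, 0], [0, 0, 0]], [0.5, [0, 0, 0], [0, 0, 0]], [0.5, [0, 0, 0], [0, 0, 0]], [0.5, [0, 0, 0], [0, 0, 0]]]}}

```text
clock: 20.3
tool_pos: [0.5329, -0.1901, 0.1079]
orientation: [-166.0, 32.5, 124.0]
force: [-0.1, 0.2, 0.6]
opening: 0.0434
```

Run:
```python
from ins import *
ierr()
o=sensors.get_obs();Rt=rot(o['orientation']);plan([(o['tool_pos']-.12*Rt[:,2],Rt,8)],.5)
```

```text
tip in bed mm [  2.1   2.1 -49.9] axis err deg [-0.45 -0.4 ] F bed [0.1 0.1 0.6] op 0.0434 t 20.3 j [  15.   15.  -52.   57.  -43. -124.]
dist 0.120 ang 0.0 n 8
[0.5,[-0.0055,0.0341,0.0491],[0.0,0.0,0.0]],[0.5,[-0.0055,0.0341,0.0491],[0.0,0.0,0.0]],[0.5,[-0.0055,0.0341,0.0491],[0.0,0.0,0.0]],[0.5,[-0.0055,0.0341,0.0491],[0.0,0.0,0.0]],[0.5,[-0.0055,0.0341,0.0491],[0.0,0.0,0.0]],[0.5,[-0.0055,0.0341,0.0491],[0.0,0.0,0.0]],[0.5,[-0.0055,0.0341,0.0491],[0.0,0.0,0.0]],[0.5,[-0.0055,0.0341,0.0491],[0.0,0.0,0.0]],
```

Emit:
{"fn": "send_rows", "kwargs": {"commands": [[0.5, [-0.0055, 0.0341, 0.0491], [0, 0, 0]], [0.5, [-0.0055, 0.0341, 0.0491], [0, 0, 0]], [0.5, [-0.0055, 0.0341, 0.0491], [0, 0, 0]], [0.5, [-0.0055, 0.0341, 0.0491], [0, 0, 0]], [0.5, [-0.0055, 0.0341, 0.0491], [0, 0, 0]], [0.5, [-0.0055, 0.0341, 0.0491], [0, 0, 0]], [0.5, [-0.0055, 0.0341, 0.0491], [0, 0, 0]], [0.5, [-0.0055, 0.0341, 0.0491], [0, 0, 0]], [0.5, [-0.02, 0.04, 0.06], [0, 0, 0]], [0.5, [-0.02, 0.04, 0.06], [0, 0, 0]], [0.5, [-0.02, 0.04, 0.06], [0, 0, 0]], [0.5, [0, 0, 0], [0, 0, 0]]]}}

```text
clock: 21.5
tool_pos: [0.5038, -0.0898, 0.2546]
orientation: [-165.7, 32.3, 123.9]
force: [0.4, 0.4, -0.7]
opening: 0.044
```

Run:
```python
from ins import *
for n in ('scene','wrist','top'):
    s=snapshot(n);np.savez(n+'13.npz',**s);cv2.imwrite(f'pics/{n}13.png',s['color'])
    print(n,{k:proj(s,v).round(1) for k,v in dict(ph=L+.01*z,griptop=L+.052*z,knob=L+.046*z+.045*y,collar=L+.015*z,piv=L+.01*z-.11*y).items()})
s=dict(np.load('scene13.npz'));cv2.imwrite('pics/s13.png',cv2.resize(s['color'][160:290,150:370],(800,473),interpolation=cv2.INTER_CUBIC))
P=cloud(dict(np.load('wrist13.npz')))-L
B=np.stack([P@x,P@y,P@z],-1)
# grip top points
m=(np.hypot(B[...,0],B[...,1])<.014)&(B[...,2]>.045)&(B[...,2]<.07);q=B[m];print('griptop',len(q),q.mean(0),np.median(q[:,2]))
m=(abs(B[...,0])<.01)&(B[...,1]<-.02)&(B[...,1]>-.04)&(abs(B[...,2]-.01)<.01);print('plate z',np.median(B[m][:,2]))
```

```text
scene {'ph': array([311.4, 236.6]), 'griptop': array([300.9, 221.6]), 'knob': array([306.4, 213. ]), 'collar': array([310.2, 234.9]), 'piv': array([301.3, 266.7])}
wrist {'ph': array([321.1, 228.1]), 'griptop': array([320.5, 229.9]), 'knob': array([320.5, 279.2]), 'collar': array([321.1, 228.3]), 'piv': array([321.3, 115.4])}
top {'ph': array([333.1, 222.7]), 'griptop': array([325.7, 224.5]), 'knob': array([316.5, 209.3]), 'collar': array([332.2, 222.9]), 'piv': array([358. , 259.2])}
griptop 392 [5.50986800e-07 5.25821657e-04 5.15136870e-02] 0.0515295751182001
plate z 0.010145334051913145
```

View pics/s13.png

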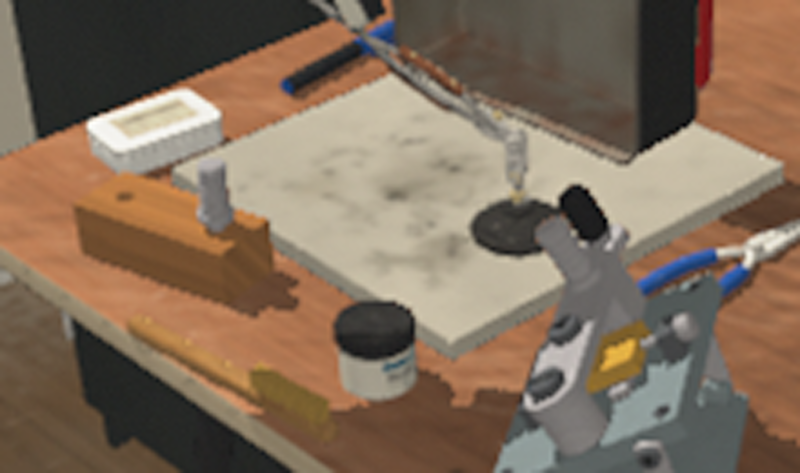

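View pics/wrist13.png

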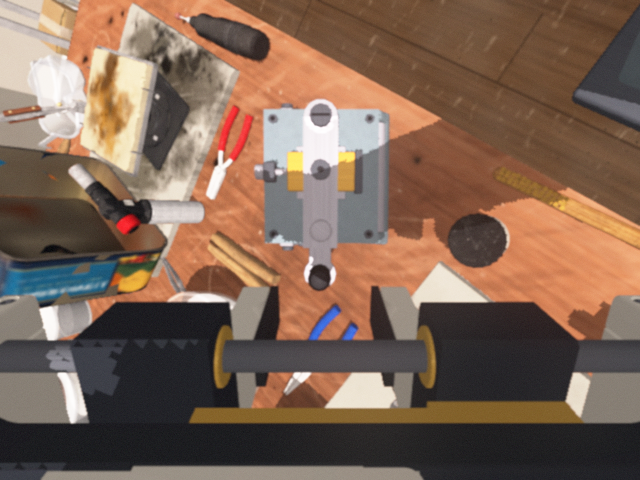

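The grip top measures 41.4 mm above the plate (42 mm would be exactly home) and is centred on the hole. The plate is closed, the short pin still stands in its block and the gripper is clear, so I'm handing in.

```bash
python3 -c "
from h import *
print(sensors.get_obs()['qvel'].round(2));print(order.close_job())"
```

```text
[-0.46  0.5  -0.43  0.06 -0.11  0.06]
the job is handed in; nothing more can be done
None
```

I closed the bush plate by gripping its knob and swinging it about 44° onto the lug. I then took the long pin from the block and pushed it through plate and lug, released it and backed away. The job is handed in, at about 21.5 s on the robot's clock; it reported no verdict.

**Pin home:** In the last wrist depth reading the pin's grip top was 41.4 mm above the plate, where 42 mm is exactly home, and within 1 mm of the hole's axis. The final push met a hard stop: the wrist force reached about 49 N, below the 120 N limit.

**Plate angle:** After the swing the top camera and arm readings put the plate within about 0.01 rad of closed. In the last wrist picture it still looks closed.

**Other objects:** In the last pictures the short pin stands in its hole, and the pot and rotary tool look undisturbed. I did not measure them to the millimetre.

**Disagreements:**
- During insertion the scene camera placed the pin about 5 mm higher along its axis than the arm model did. Contact and the final depth reading agreed with the arm model.
- The bush sat about 1 pixel (roughly 2 mm) from where the model put it in the top view.
- The arm stopped up to 13 mm short on two approaches where a joint was limited. I corrected these before making contact.

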